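# Load a long-tailed casting into the deburring nest

### The arm

A 6-joint arm with a two-finger parallel gripper is mounted at the origin on the work surface. World frame = base frame: x ahead of the robot, y to its left, z up, the work surface at z = 0. Lengths are in m, angles in rad, forces in N, time in s.
With the tool pointing down it reaches from about 0.375 to 0.925 m from the base axis. Payload 5.7 kg.
Tool frame: the origin (TCP) lies at the centre of the arm's flange, where the gripper is bolted on; the fingertips stand 182 mm ahead of it and the grasp point (between the pads) lies 163 mm ahead of it; x points along the fingers, y is the direction in which the jaws open and shut, and the axes are right-handed (so a half turn about x gives the same grasp; the last joint's range is limited). The gripper opens to 88 mm and grips with 3 to 60 N. Pads are 20 mm wide; open, the fingers measure 115 mm over their backs; the gripper's body (75 mm by 178 mm) begins 61 mm behind the grasp point.
Start: joints at [-1.423, 0.359, 1.51, -0, 1.272, -0.115], TCP at [0.156, -0.579, 0.405] pointing down, gripper open.
Joint ranges: [-2.97, 2.97], [-1.01, 2.36], [0.21, 2.38], [-0.96, 4.11], [0.2, 2.71], [-2.98, 2.98]. Speed limits (rad/s): [2.39, 2.39, 3.14, 3.14, 3.14, 3.14].

### API

Orientations are given as a rotation vector (axis times angle).
In Python, from rig import * gives the robot as it stands.
- The arm moves only by the tool arm_command, never from a script. Its argument "plan" is a list of rows, each a list of 2 entries, a list of its own where there are three numbers: the shift along the tool's x, y, z each as a share of 2 cm, from -1 to 1, then the turn about the tool's x as a share of 6 degrees, from -1 to 1. In form: [[[dx, dy, dz], spin], ...]. A call has exactly 8 rows; each row shifts and turns the commanded pose from where the row before left it, along the tool's axes as they then stand; what a row does not reach is not made up. A row lasts 1/8 s, in which the tool goes at most 62.5 mm and 10.7 degrees, less where a joint would pass 70% of its speed; a pose out of reach is approached as far as the arm can. A call with a number of a shift or a turn outside -1 to 1 is refused whole. A call with a gripper value outside its range is refused whole. "claw" is the opening, from -1 (shut) to 1 (fully open), set as the call begins (left out, the last holds). The fingers move at their own pace and stop on an object; "newtons" is the grip in N (left out, the last holds). Time passes only in rows, so rows that do not move let the fingers close, or fill a call up. It gives the time, the measured TCP pose, the force and the opening at its end, in the units of the state.
- observe(): the state, without advancing time (a new reading comes with each control period).
- get_image(name): name is "scene" or "side" or "wrist"; returns the picture (400x640x3 uint8, red, green, blue); there is no depth.
- camera_params(name): a dict with "fovy" (degrees; the focal length in pixels is half the picture's height over the tangent of half this angle, whatever the lens; pixels are square), "cx", "cy" (the principal point, pixels), "R" (3x3) and "t" (3): a world point X has camera coordinates R X + t; the wrist camera has in their place "hand_eye" (4x4, takes a point from camera to tool coordinates, whose origin is the TCP and whose axes are the tool frame's). Camera axes: x right, y down, z forward; pixel columns grow to the right and rows downward; lengths in m; the calibration is good to about 2 mm. A picture is of the moment at which its call begins: read the wrist's pose just before it. camera_params takes no time and is no camera call.
- close_job(): hands the job in, once; it reports no verdict.
The state is a dict: "time": time; "joint_positions": joint angles; "joint_velocities": joint speeds; "joint_torque": joint torques, N m; "tool_pos": TCP position; "ee_rot": TCP orientation; "wrist_force": force on the tool from outside, world axes, zero at the start; "wrist_torque": the same for the moment, N m; "width": finger opening in m.
Only numpy, scipy, OpenCV 4.12 (cv2) and the standard library are available. Lean on these libraries where they do the work, as an engineer would, in place of code of your own. Each camera call takes 0.05 s, during which the arm holds its last target.

### The job

Pluck the long-tailed casting out of the pocket tray by its stem and load it into the deburring nest: hook the end of its tail in under the steel lip with the casting tilted, then swing the round hub down and press it, firmly but without forcing it (under 45 N), until it lies flat on the nest floor and the spring catch has snapped over it. Let go, and leave the other castings in their pockets and the file where it lies.

Things in the scene. Friction and masses are not known exactly. Their poses are not given: they have to be found in the camera images.
- lever_mid (a point): the long-tailed casting to load (bright zinc, 50 g, loose): round hub 28 mm across, 6 mm thick; flat tail 10 mm wide, 5 mm thick, level with the underside; square upright stem 10 x 10 mm whose top is 32 mm above the underside. Point: on the stem axis, 16 mm above the underside. Tail along its -x, z up the stem, the stem's flat sides face x and y
- lever_tail (a point): middle of the end face of that casting's tail: 50 mm from the stem axis along the casting's -x, 2.5 mm above the underside
- short_a_mid (a point): another casting, leave it: hub and stem as the long one, but the tail ends 32 mm from the stem axis; point on the stem axis 16 mm above the underside
- short_b_mid (a point): a second short-tailed casting, like short_a; leave it
- knob_small_mid (a point): another casting, leave it: hub 28 mm and the same stem, no tail; point on the stem axis 16 mm above the underside
- knob_big_mid (a point): another casting, leave it: hub 34 mm and the same stem, no tail; point on the stem axis 16 mm above the underside
- tray: dark grey pocket tray, fixed, 168 (x) by 158 (y) by 14 mm high, origin at the centre of its underside. Six keyhole pockets, floor 4 mm above the bench, two in x and three in y, 82 and 50 mm apart, tails along its -x. Hub bay 38 mm square, tail slot 20 mm wide: castings have some mm and 0.05 rad of play and only their stems stand above the tray, by 22 mm. One pocket is empty
- nest: deburring nest, a fixed steel base 140 x 70 mm, about 20 mm high. Origin on the bench below the stem axis of a seated casting. Seated, a casting lies with its axes parallel to the nest's (tail along -x), its underside on the nylon floor 22 mm above the origin, with 1.5 mm of play either way in x
- nest_seat (a point): middle of the hub's seat on the nylon floor, 22 mm above the nest's origin; axes as the nest. Two cheeks beside the hub, 32.4 mm apart in y, rise 8 mm above the floor over x = -13 to 13 mm. Behind the hub stands the catch housing: from x = 16 to 42 mm, 30 mm wide, its top 14 mm above the floor, too near to lower the casting in flat
- nest_lip (a point): middle of the lower edge of the lip, a steel bridge over the tail slot: 43 mm from the seat along -x, 8.8 mm above the floor, axes as the nest. Behind the edge its underside slopes down to 7.7 mm above the floor at the slot's end wall, 51.5 mm from the seat. Slot 14.6 mm wide in y; lip's top 14 mm above the floor. A tail tilted 0.25 to 0.35 rad fits in and clears the catch housing
- catch (a joint): spring catch in the housing, slide in m: 0 = sprung out over the hub, up to 0.008 = pushed back along the nest's +x. Its nose reaches to 10.5 mm from the seat along +x, 7 mm above the floor, bevelled on top: a hub pressed down pushes it back, then it snaps over the hub. That takes about 6 to 14 N downward at the stem; spring 5.2 N at 0, 800 N/m
- file: a flat file lying between tray and nest, 210 mm long with its wooden handle (22 mm thick) to its -x; origin under its middle; leave it
There are look-alikes about, which are no part of the job. Leave any yellow look-alike of the nest alone.

How it is judged:
On the way, in this order (a step that is already met when the one before it is completed fails the run):
1. the long-tailed casting is lifted clear of the tray (z of lever_mid in the frame of tray above 0.05 m), for 0.1 s.
2. the tail's end is in under the lip while the hub is still raised (x of lever_tail in the frame of nest between -0.054 and -0.0445 m and z of lever_tail in the frame of nest below 0.03 m and y of lever_tail in the frame of nest between -0.006 and 0.006 m and angle between lever_mid's own z axis and vertical above 0.08 rad), for 0.05 s.
At the end, for the whole second after the job is handed in: The long casting rests released in the nest: tail end 2.5 mm or more under the lip, stem within 4 mm of the seat along the nest, underside within 1.5 mm of the floor, level within 0.05 rad, catch within 1.5 mm of 0. The other castings are within 15 mm of their starts (x of lever_tail in the frame of nest below -0.0455 m and z of lever_tail in the frame of nest below 0.027 m and x of lever_mid in the frame of nest between -0.004 and 0.004 m and z of lever_mid in the frame of nest below 0.0395 m and angle between lever_mid's own z axis and vertical below 0.05 rad and value of joint catch below 0.0015 m and distance of each of short_a_mid, short_b_mid, knob_small_mid, knob_big_mid from where it was at the start of the episode below 0.015 m); the robot touches nothing.
It fails at once if another casting is dragged or lifted more than 25 mm from its place (distance of any of short_a_mid, short_b_mid, knob_small_mid, knob_big_mid from where it was at the start of the episode above 0.025 m).
It fails at once if the file is pushed more than 30 mm (distance of file from where it was at the start of the episode above 0.03 m).
It fails at once if the casting is forced into the nest with more than 45 N (contact force between lever and nest above 45 N).
It also fails if it takes over 50 s, if anything falls off the work surface, if the arm or the gripper's body presses on something with over 40 N, if the wrist force passes 120 N, or if a joint passes its speed limit or range.

## Working session

There is one attempt and no reset: what is moved stays moved. The work goes in short steps, Python scripts to look and compute and a tool call to move; the robot and the scene stay as the last step left them, time stands still between calls to the robot, and variables do not carry over. Pictures are saved under pics/ and viewed, and the job is handed in when it is done.

Besides the shell and the picture viewer there is one more tool, called after "Request:" as name(argument=value, ...), one argument or row to a line, values as JSON. arm_command: Moves the arm, as the interface text tells. Shift numbers are shares of 2 cm and turn numbers shares of 6 degrees, none past 1 either way. Its arguments: {"type":"object","properties":{"plan":{"type":"array"},"claw":{"type":"number"},"newtons":{"type":"number"}},"required":["plan"]}

```bash
ls; mkdir -p pics; python3 - <<'E'
from rig import *
import cv2
s=observe()
print({k:(v if not hasattr(v,'round') else v) for k,v in s.items()})
for n in ["scene","side","wrist"]:
    im=get_image(n); cv2.imwrite(f"pics/{n}0.png",im[:,:,::-1]); print(n,camera_params(n))
E
```

```text
pics
{'time': 0.0, 'joint_positions': array([-1.42314567e+00,  3.59465036e-01,  1.51141856e+00,  8.51236197e-06,
        1.27250942e+00, -1.15105898e-01]), 'joint_velocities': array([ 3.65742184e-05,  1.31615803e-03, -3.87930717e-04,  1.99290631e-04,
        9.77211661e-04, -9.90287901e-04]), 'joint_torque': array([-3.35857840e-03, -5.15380275e+01, -2.70727140e+01,  6.70059817e-02,
        3.53494298e-02, -1.55404291e-04]), 'tool_pos': array([ 0.15578318, -0.57904827,  0.40383838]), 'ee_rot': array([ 2.08194275,  0.27699729, -2.08198719]), 'wrist_force': array([-0.74727191, -0.16567383, -0.79129158]), 'wrist_torque': array([-0.00353387,  0.07900253,  0.04077587]), 'width': 0.08790198998138349}
scene {'fovy': 44.866831763402956, 'cx': 317.52817146092383, 'cy': 196.1723467147337, 'R': array([[ 0.06572006,  0.99775401,  0.01295446],
       [ 0.62659354, -0.03116182, -0.77872298],
       [-0.77657028,  0.05929491, -0.62723417]]), 't': array([ 0.02967304, -0.32001018,  1.5326075 ])}
side {'fovy': 54.05700018927509, 'cx': 312.1519825707024, 'cy': 194.9527360442015, 'R': array([[-0.75635777, -0.65364917, -0.02580092],
       [-0.28507621,  0.36485654, -0.88634714],
       [ 0.58877371, -0.66304032, -0.46230191]]), 't': array([0.37216718, 0.2403549 , 0.4156791 ])}
wrist {'fovy': 65.97385040926986, 'cx': 315.6059704623375, 'cy': 199.68371388211875, 'hand_eye': array([[-8.59213037e-04, -2.58690788e-01,  9.65959801e-01,
         2.00808667e-02],
       [ 9.99999631e-01, -2.30934618e-04,  8.27645270e-04,
         1.46013353e-03],
       [ 8.96935066e-06,  9.65960156e-01,  2.58690891e-01,
        -7.01251995e-02],
       [ 0.00000000e+00,  0.00000000e+00,  0.00000000e+00,
         1.00000000e+00]])}
```

View pics/scene0.png

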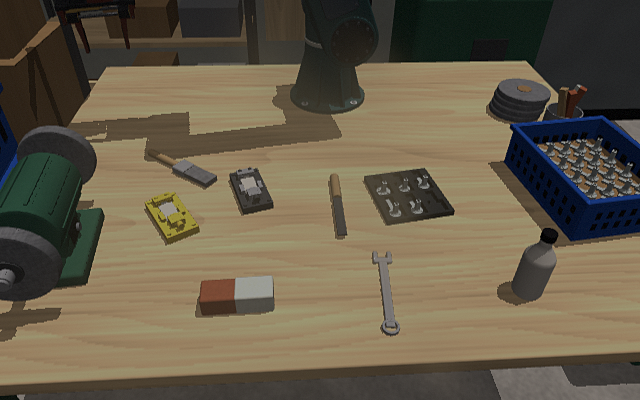

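View pics/side0.png

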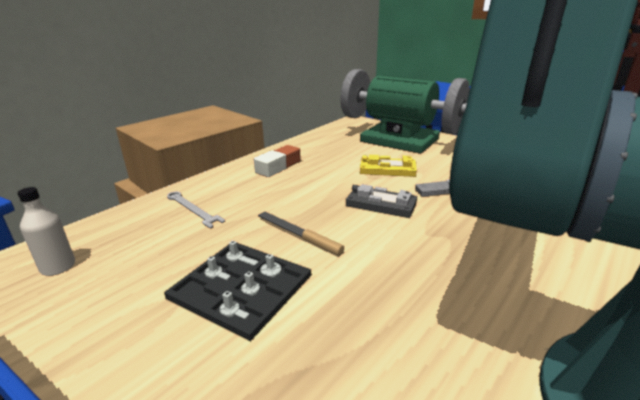

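View pics/wrist0.png

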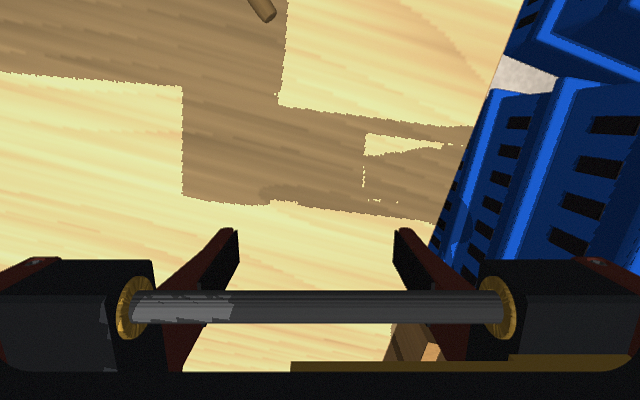

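The scene view shows the tray at about (408,195), the file at (338,205), the dark nest at (250,188) and the yellow look-alike at (172,215). I'll enlarge these and cast rays.

```bash
cat > h.py <<'E'
import numpy as np, cv2
from scipy.spatial.transform import Rotation as Ro
from rig import *
def cam(n,s=None):
    p=camera_params(n); f=200/np.tan(np.radians(p['fovy']/2))
    if 'hand_eye' in p:
        s=s or observe(); H=np.array(p['hand_eye']); Rt=Ro.from_rotvec(s['ee_rot']).as_matrix()
        Rw=Rt@H[:3,:3]; o=Rt@H[:3,3]+s['tool_pos']
    else:
        Rw=np.array(p['R']).T; o=-Rw@np.array(p['t'])
    return Rw,o,f,p['cx'],p['cy']
def ray(c,u,v):
    Rw,o,f,cx,cy=c; d=Rw@np.array([(u-cx)/f,(v-cy)/f,1]); return o,d/np.linalg.norm(d)
def onz(c,u,v,z):
    o,d=ray(c,u,v); return o+d*(z-o[2])/d[2]
def proj(c,X):
    Rw,o,f,cx,cy=c; q=Rw.T@(np.array(X)-o); return np.array([cx+f*q[0]/q[2],cy+f*q[1]/q[2]])
def tri(rs):
    A=np.zeros((3,3));b=np.zeros(3)
    for o,d in rs:
        P=np.eye(3)-np.outer(d,d);A+=P;b+=P@o
    X=np.linalg.solve(A,b); return X,[np.linalg.norm((np.eye(3)-np.outer(d,d))@(X-o)) for o,d in rs]
def crop(n,im,x,y,w,h,k): 
    cv2.imwrite('pics/'+n+'.png',cv2.resize(im[y:y+h,x:x+w,::-1],None,fx=k,fy=k,interpolation=cv2.INTER_CUBIC))
E
python3 - <<'E'
from h import *
a=cv2.imread('pics/scene0.png')[:,:,::-1];b=cv2.imread('pics/side0.png')[:,:,::-1]
crop('sc_tray',a,355,155,110,75,7);crop('sc_nest',a,215,155,80,70,8);crop('si_tray',b,160,230,160,110,5);crop('si_nest',b,335,170,100,60,8)
c=cam('scene')
for n,u,v in [('tray c',408,195),('nest',250,188),('file',338,205),('yel',172,217)]: print(n,onz(c,u,v,0.015).round(3))
E
```

```text
tray c [0.532 0.144 0.015]
nest [ 0.488 -0.22   0.015]
file [ 0.56  -0.021  0.015]
yel [ 0.582 -0.384  0.015]
```

View pics/sc_tray.png

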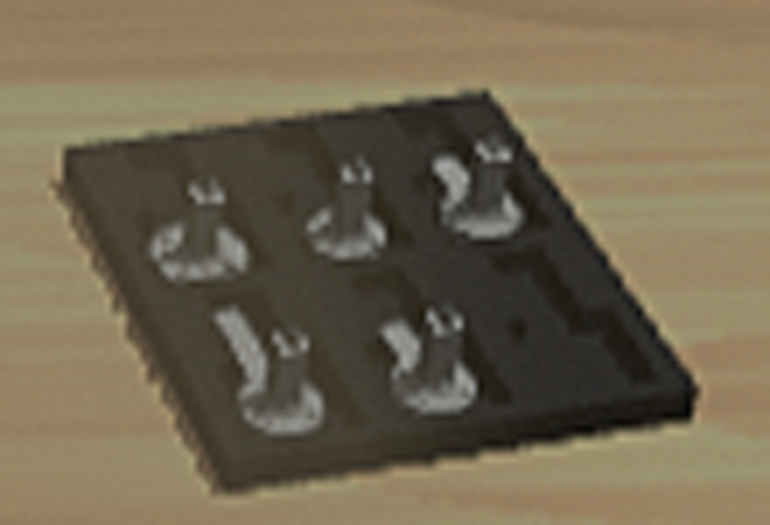

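View pics/sc_nest.png

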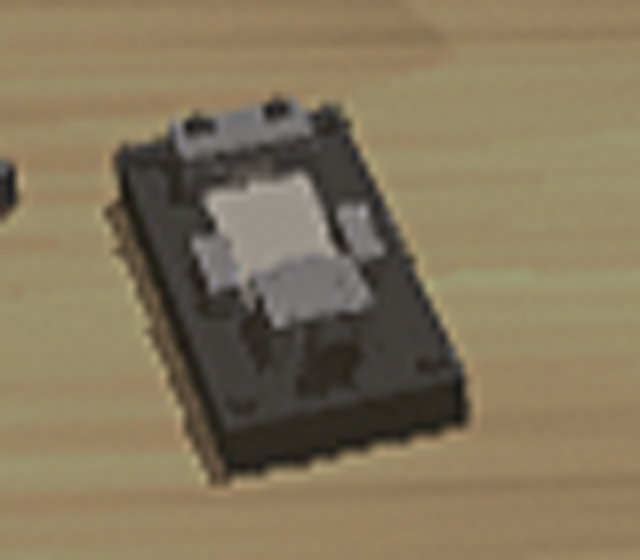

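View pics/si_tray.png

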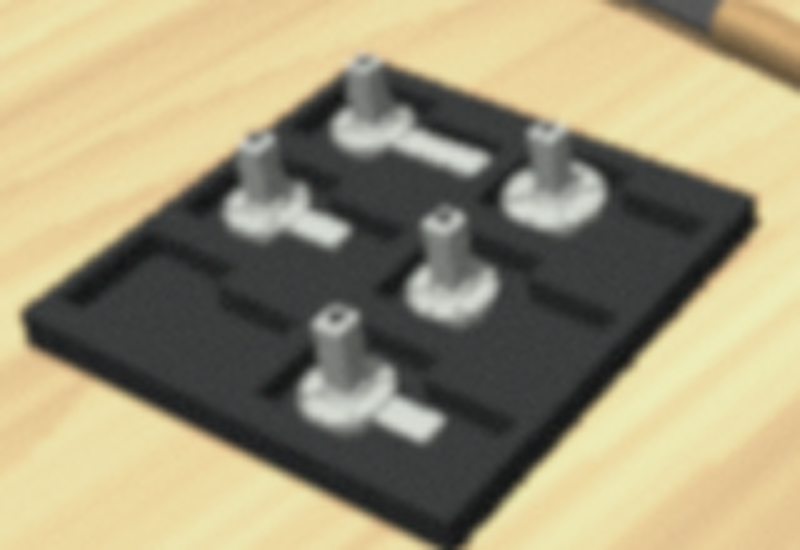

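View pics/si_nest.png

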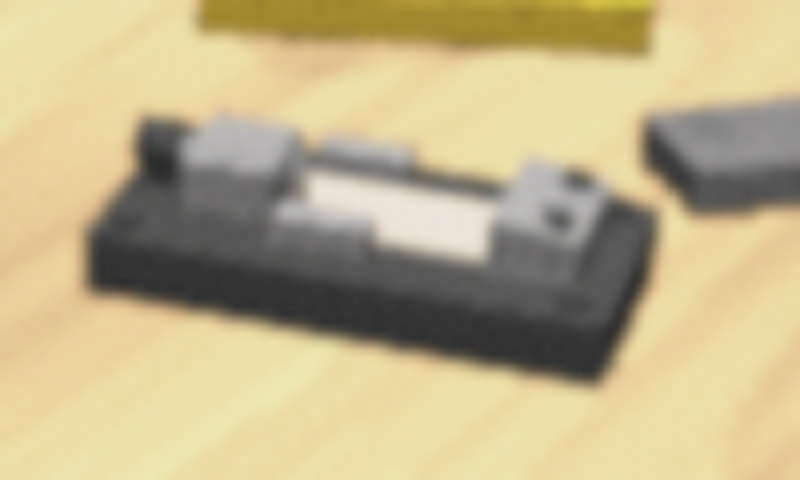

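The crops show the long casting in the tray's nearest-left pocket. Its stem top is at about (396,203) in scene and (233,242) in side, with the tail toward the robot. The nest's lip faces the robot and its catch faces away. Next I'll get rough poses.

```bash
python3 - <<'E'
from h import *
a=cam('scene');b=cam('side')
S=lambda x,y:(355+x/7,155+y/7)
D=lambda x,y:(160+x/5,230+y/5)
SN=lambda x,y:(215+x/8,155+y/8)
DN=lambda x,y:(335+x/8,170+y/8)
for n,p,q in [('stemtop',S(290,340),D(365,63)),('tailend',S(228,316),D(475,163)),('knobbig top',S(208,190),D(547,130)),('short top',S(445,320),D(258,140)),('tray R',S(692,392),D(28,322)),('tray top',S(487,95),D(455,530)),
 ('tray far',S(65,150),D(750,205)),
 ('lip c',SN(240,128),DN(555,200)),('housing top c',SN(310,285),DN(243,140)),('seat?',SN(265,225),DN(370,205))]:
    X,e=tri([ray(a,*p),ray(b,*q)]); print(n,X.round(4),np.round(e,4))
s=observe();print(Ro.from_rotvec(s['ee_rot']).as_matrix().round(3))
# base corners of the nest
for n,p in [('nest front L',SN(215,435)),('front R',SN(465,380)),('back L',SN(120,150)),('back R',SN(345,108))]: print(n,onz(a,*p,0.02).round(4))
for n,p in [('tray',S(215,465)),('',S(692,392)),('',S(487,95)),('',S(65,150))]: print(n,onz(a,*p,0.014).round(4))
E
```

```text
stemtop [0.5826 0.1041 0.0335] [0.0014 0.0014]
tailend [0.5385 0.0956 0.0073] [0.0008 0.0008]
knobbig top [0.5048 0.0918 0.0342] [0.0013 0.0013]
short top [0.5753 0.1547 0.0336] [0.0018 0.0018]
tray R [0.5854 0.2367 0.0083] [0.0014 0.0014]
tray top [0.4212 0.2089 0.0092] [0.002 0.002]
tray far [0.4487 0.0549 0.0097] [0.0001 0.0001]
lip c [ 0.4408 -0.2337  0.0318] [0.0016 0.0016]
housing top c [ 0.5215 -0.2097  0.0343] [0.0012 0.0012]
seat? [ 0.4851 -0.2219  0.0244] [0.0029 0.0029]
[[-0.     0.26  -0.966]
 [ 0.001 -0.966 -0.26 ]
 [-1.    -0.001 -0.   ]]
nest front L [ 0.5702 -0.234   0.02  ]
front R [ 0.5499 -0.1657  0.02  ]
back L [ 0.4361 -0.2698  0.02  ]
back R [ 0.4176 -0.203   0.02  ]
tray [0.6191 0.0771 0.014 ]
 [0.5924 0.235  0.014 ]
 [0.4291 0.2082 0.014 ]
 [0.4544 0.0537 0.014 ]
```

Request:
arm_command(
  plan=[
    [[0,-0.5,-0.86],0],
    [[0,-0.5,-0.86],0],
    [[0,-0.5,-0.86],0],
    [[0,-0.5,-0.86],0],
    [[0,-0.5,-0.86],0],
    [[0,-0.5,-0.86],0],
    [[0,-0.5,-0.86],0],
    [[0,-0.5,-0.86],0],
  ],
)

```text
time: 1.15
tool_pos: [0.2689, -0.4655, 0.4046]
ee_rot: [2.081, 0.275, -2.081]
wrist_force: [-0.5, 0.2, 0.1]
width: 0.0877
```

Request:
arm_command(
  plan=[
    [[0,-0.5,-0.86],0],
    [[0,-0.5,-0.86],0],
    [[0,-0.5,-0.86],0],
    [[0,-0.5,-0.86],0],
    [[0,-0.5,-0.86],0],
    [[0,-0.5,-0.86],0],
    [[0,-0.5,-0.86],0],
    [[0,-0.5,-0.86],0],
  ],
)

```text
time: 2.15
tool_pos: [0.3809, -0.3524, 0.4047]
ee_rot: [2.081, 0.275, -2.081]
wrist_force: [0.1, 0.2, 0.3]
width: 0.088
```

Request:
arm_command(
  plan=[
    [[0.5,-0.5,-0.86],0],
    [[0.5,-0.5,-0.86],0],
    [[0.5,-0.5,-0.86],0],
    [[0.5,-0.5,-0.86],0],
    [[0.5,-0.5,-0.86],0],
    [[0.5,-0.5,-0.5],0],
    [[0,-0.5,0],0],
    [[0,0,0],0],
  ],
)

```text
time: 3.15
tool_pos: [0.454, -0.2601, 0.3447]
ee_rot: [2.08, 0.276, -2.082]
wrist_force: [-0.1, 0.1, -0.0]
width: 0.0877
```

```bash
python3 - <<'E'
from h import *
s=observe(); im=get_image('wrist'); cv2.imwrite('pics/w1.png',im[:,:,::-1]); import pickle; pickle.dump(s,open('w1.pkl','wb'))
print(s['time'],s['tool_pos'],s['wrist_force'])
E
```

```text
3.15 [ 0.45401969 -0.26009556  0.34473337] [-0.07901126  0.05370266 -0.03431681]
```

View pics/w1.png

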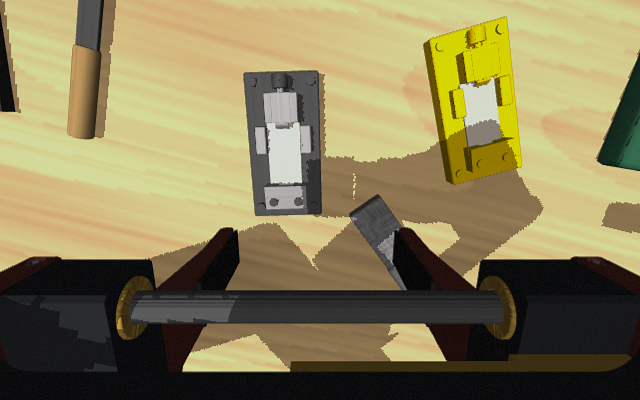

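The wrist view shows the nest at columns 243-325, rows 70-215: lip at (285,197), seat near (284,140), housing at (280,107). The yellow look-alike is at (475,100). I'll zoom in to measure it.

```bash
python3 - <<'E'
from h import *
im=cv2.imread('pics/w1.png')[:,:,::-1]; crop('w1n',im,235,65,100,70,8);crop('w1n2',im,235,140,100,80,7)
E
```

```text
(no output)
```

View pics/w1n.png

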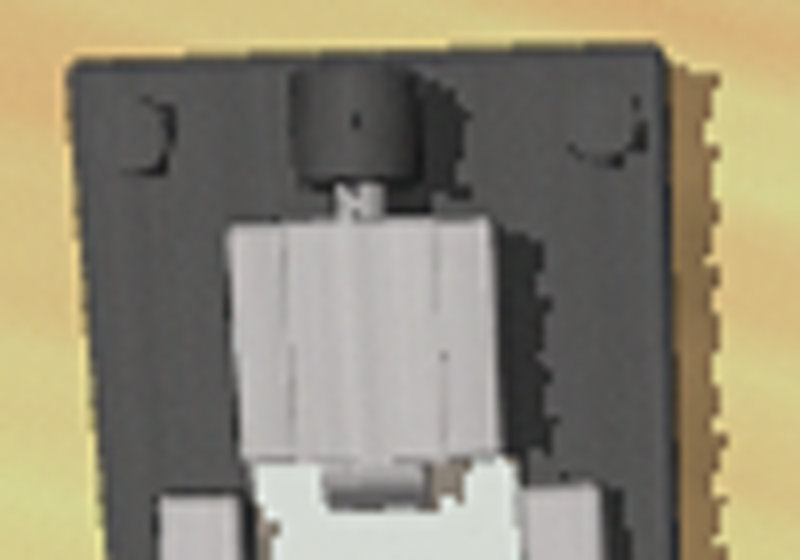

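View pics/w1n2.png

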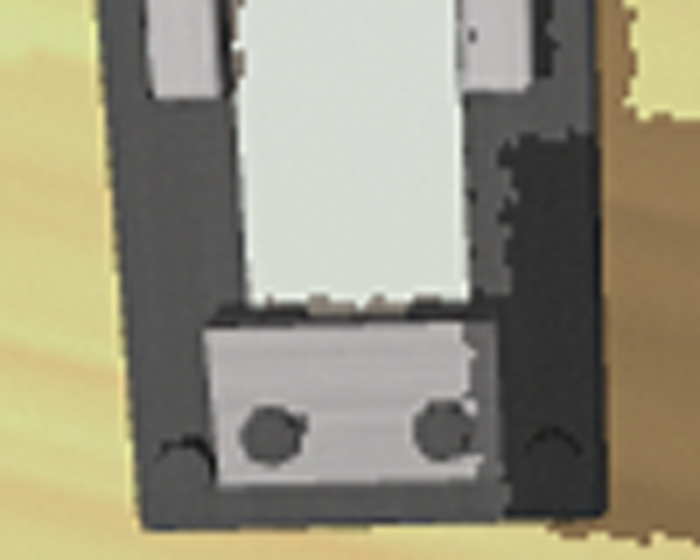

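Request:
arm_command(
  plan=[
    [[0.3,-0.9,-0.9],0.5],
    [[0.3,-0.9,-0.9],0.5],
    [[0.3,-0.9,-0.9],0],
    [[0.3,-0.9,-0.9],0],
    [[0,-0.9,-0.9],0],
    [[0,-0.9,-0.9],0],
    [[0,-0.9,-0.9],0],
    [[0,-0.9,-0.9],0],
  ],
)

```text
time: 4.2
tool_pos: [0.5713, -0.0939, 0.3213]
ee_rot: [2.141, 0.168, -2.138]
wrist_force: [1.2, 1.0, -0.1]
width: 0.0878
```

Request:
arm_command(
  plan=[
    [[0,-0.9,-0.9],0],
    [[0,-1,-0.9],0],
    [[0,-1,-0.9],0],
    [[0,-1,0],0],
    [[0,-1,0],0],
    [[0,-1,0],0],
    [[0,-1,0],0],
    [[0,-1,0],0],
  ],
)

```text
time: 5.2
tool_pos: [0.5988, 0.072, 0.3208]
ee_rot: [2.139, 0.17, -2.139]
wrist_force: [1.0, -0.3, -0.4]
width: 0.0879
```

```bash
python3 - <<'E'
from h import *
s=observe(); im=get_image('wrist'); cv2.imwrite('pics/w2.png',im[:,:,::-1]); import pickle; pickle.dump(s,open('w2.pkl','wb'))
print(s['time'],s['tool_pos'],Ro.from_rotvec(s['ee_rot']).as_matrix().round(4))
E
```

```text
5.2 [0.59878374 0.07201292 0.32076841] [[-0.000e+00  1.574e-01 -9.875e-01]
 [ 1.000e-04 -9.875e-01 -1.574e-01]
 [-1.000e+00 -1.000e-04 -0.000e+00]]
```

View pics/w2.png

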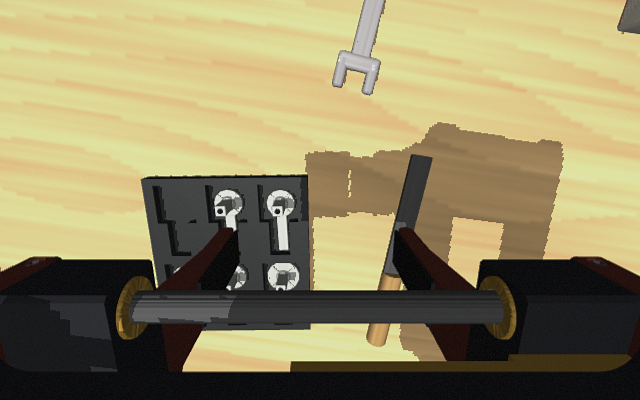

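```bash
python3 - <<'E'
from h import *
import pickle
im=cv2.imread('pics/w2.png')[:,:,::-1]; crop('w2c',im,195,170,120,90,6)
c1=cam('wrist',pickle.load(open('w1.pkl','rb')))
A=lambda x,y:(235+x/8,65+y/8); B=lambda x,y:(235+x/7,140+y/7)
q={}
for n,p,z in [('base FL',A(68,62),.02),('base FR',A(660,45),.02),('base BL',B(142,527),.02),('base BR',B(605,515),.02),
 ('hsg L',A(240,460),.036),('hsg R',A(500,458),.036),('hsg bL',A(228,228),.036),('hsg bR',A(490,215),.036),('lip L',B(205,330),.036),('lip R',B(495,320),.036),('lip bL',B(217,487),.036),('floor corner L',B(248,302),.022),('floor R',B(470,300),.022),('nose',A(378,508),.029),('chk Lb',B(155,97),.03),('chk Rb',B(530,90),.03)]:
    q[n]=onz(c1,*p,z)[:2]; print(n,q[n].round(4))
ang=lambda v:np.degrees(np.arctan2(v[1],v[0]))
print('yaw',ang(q['base FL']-q['base BL']),ang(q['base FR']-q['base BR']),ang(q['base FL']-q['base FR'])-90,ang(q['base BL']-q['base BR'])-90,ang(q['hsg bL']-q['hsg L']),ang(q['hsg bR']-q['hsg R']))
psi=np.radians(15.2);R=np.array([[np.cos(psi),-np.sin(psi)],[np.sin(psi),np.cos(psi)]])
for n in q: print(n,(q[n]@R*1e3).round(1))
E
```

```text
base FL [ 0.543  -0.1689]
base FR [ 0.5625 -0.2343]
base BL [ 0.4109 -0.2085]
base BR [ 0.4305 -0.2743]
hsg L [ 0.5056 -0.2002]
hsg R [ 0.5135 -0.2286]
hsg bL [ 0.5297 -0.1934]
hsg bR [ 0.5386 -0.2211]
lip L [ 0.4467 -0.2127]
lip R [ 0.4584 -0.2507]
lip bL [ 0.4252 -0.2192]
floor corner L [ 0.4486 -0.2163]
floor R [ 0.4572 -0.2469]
nose [ 0.5041 -0.2159]
chk Lb [ 0.475  -0.1984]
chk Rb [ 0.4892 -0.2474]
yaw 16.70108822323396 16.87812704221793 16.62885345848666 16.64676396174032 15.711044094077609 16.65334444733812
base FL [ 479.7 -305.3]
base FR [ 481.4 -373.5]
base BL [ 341.8 -309. ]
base BR [ 343.5 -377.6]
hsg L [ 435.5 -325.7]
hsg R [ 435.6 -355.3]
hsg bL [ 460.4 -325.5]
hsg bR [ 461.7 -354.6]
lip L [ 375.3 -322.4]
lip R [ 376.6 -362.1]
lip bL [ 352.8 -323. ]
floor corner L [ 376.2 -326.3]
floor R [ 376.5 -358.1]
nose [ 429.9 -340.5]
chk Lb [ 406.4 -316. ]
chk Rb [ 407.3 -367. ]
```

View pics/w2c.png

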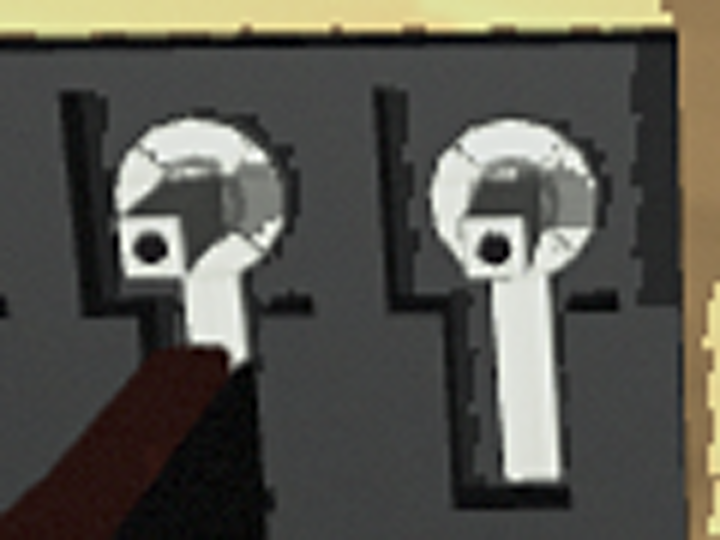

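```bash
python3 - <<'E'
from h import *
import pickle
c1=cam('wrist',pickle.load(open('w1.pkl','rb')));c2=cam('wrist',pickle.load(open('w2.pkl','rb')))
A=lambda x,y:(235+x/8,65+y/8); B=lambda x,y:(235+x/7,140+y/7)
psi=np.radians(16.65);R=np.array([[np.cos(psi),-np.sin(psi)],[np.sin(psi),np.cos(psi)]])
xs=[];ys=[]
for n,p,z,x,y in [('base FL',A(68,62),.02,None,35),('base FR',A(660,45),.02,None,-35),('base BL',B(142,527),.02,None,35),('base BR',B(605,515),.02,None,-35),
 ('hsg L',A(240,460),.036,16,15),('hsg R',A(500,458),.036,16,-15),('hsg bL',A(228,228),.036,42,15),('hsg bR',A(490,215),.036,42,-15),('nose',A(378,508),.029,10.5,0),('chk Lb',B(155,97),.03,-13,None),('chk Rb',B(530,90),.03,-13,None),('lip L',B(205,330),.036,None,None),('lip R',B(495,320),.036,None,None)]:
    v=onz(c1,*p,z)[:2]@R*1e3
    print(n,v.round(1),x and round(v[0]-x,1),y is not None and round(v[1]-y,1))
    if x: xs.append(v[0]-x)
    if y is not None: ys.append(v[1]-y)
o=np.array([np.mean(xs),np.mean(ys)]);print(o,'seat world',R@o/1e3)
W=lambda x,y:(195+x/6,170+y/6)
t=onz(c2,*W(495,247),.036);print('stem top',t)
e=onz(c2,*W(532,481),.009);print('tail end',e)
hubc=onz(c2,*W(514,200),.010);print('hub',hubc)
d=t-e;print(np.degrees(np.arctan2(d[1],d[0])),np.linalg.norm(d[:2]))
a=cam('scene');b=cam('side')
print(tri([ray(a,355+290/7,155+340/7),ray(b,233,242.6),ray(c2,*W(495,247))]))
# tail sides direction
for y in (300,460):
    pass
l=[onz(c2,*W(495,300),.009),onz(c2,*W(506,478),.009)];r=[onz(c2,*W(552,300),.009),onz(c2,*W(560,478),.009)]
for k in (l,r):
    d=k[0]-k[1];print('tailside yaw',np.degrees(np.arctan2(d[1],d[0])))
E
```

```text
base FL [ 471.8 -317.4] None -352.4
base FR [ 471.8 -385.6] None -350.6
base BL [ 333.9 -317.5] None -352.5
base BR [ 333.9 -386.2] None -351.2
hsg L [ 427.1 -336.6] 411.1 -351.6
hsg R [ 426.5 -366.2] 410.5 -351.2
hsg bL [ 452.  -337.1] 410.0 -352.1
hsg bR [ 452.6 -366.2] 410.6 -351.2
nose [ 421.1 -351.3] 410.6 -351.3
chk Lb [ 398.3 -326.2] 411.3 False
chk Rb [ 397.8 -377.2] 410.8 False
lip L [ 367.  -331.8] None False
lip R [ 367.3 -371.5] None False
[ 410.7066018  -351.55048425] seat world [ 0.49421471 -0.21913347]
stem top [0.58255624 0.10236383 0.036     ]
tail end [0.53330836 0.09298165 0.009     ]
hub [0.58257382 0.10234907 0.01      ]
10.786138293343306 0.05013361153573413
(array([0.58233382, 0.10356986, 0.03354351]), [np.float64(0.001944400366095846), np.float64(0.000803342935861951), np.float64(0.001160461706298135)])
tailside yaw 10.58357924609702
tailside yaw 10.124361129340972
```

The long casting's stem is at (0.5825, 0.1025) with yaw about 10.6°. The nest seat is at (0.4942, -0.2191) with yaw about 16.65°.

Request:
arm_command(
  plan=[
    [[0.3,-0.4,0.15],-0.25],
    [[0.5,-0.4,0.15],0],
    [[0.5,-0.4,0.15],0],
    [[0.7,-0.4,0.1],0],
    [[0.7,0,0],0],
    [[0.5,0,0],0],
    [[0,0,0],0],
    [[0,0,0],0],
  ],
  claw=-0.32,
  newtons=10,
)

```text
time: 6.25
tool_pos: [0.5831, 0.1001, 0.2569]
ee_rot: [2.126, 0.196, -2.125]
wrist_force: [0.3, 0.4, -0.2]
width: 0.03
```

```bash
cat >> h.py <<'E'
def go(x,y,z,yaw):
    s=observe();M=Ro.from_rotvec(s['ee_rot']).as_matrix();ps=np.degrees(np.arctan2(M[0,1],-M[1,1]))
    print('t',s['time'],'pos',s['tool_pos'].round(4),'yaw',round(ps,2),'F',s['wrist_force'].round(2),'w',round(s['width'],4))
    print('shares: ',(M.T@(np.array([x,y,z])-s['tool_pos'])/0.02).round(2),'spin',round((ps-yaw)/6,2))
E
python3 - <<'E'
from h import *
go(.5825,.1025,.204,10.5)
im=get_image('wrist'); crop('w3',im,150,80,320,200,2.5)
E
```

```text
t 6.25 pos [0.5831 0.1001 0.2569] yaw 10.54 F [ 0.34  0.43 -0.22] w 0.03
shares:  [ 2.64 -0.12  0.01] spin 0.01
```

View pics/w3.png

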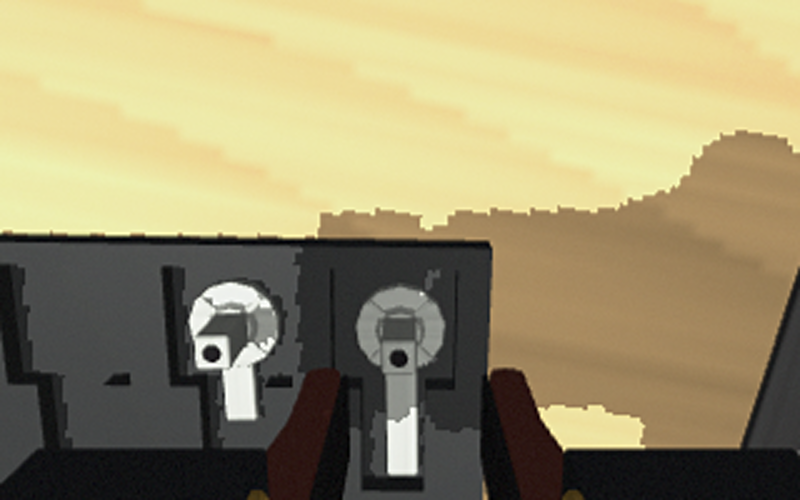

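```bash
python3 - <<'E'
from h import *
c=cam('wrist');t=onz(c,309.6,222.8,.036);print(t);print(onz(c,150+401/2.5,80+474/2.5,.009), onz(c,150+401/2.5,80+325/2.5,.010))
go(t[0],t[1],.204,10.8)
E
```

```text
[0.58285492 0.10262422 0.036     ]
[0.53396065 0.09360688 0.009     ] [0.58419957 0.10271518 0.01      ]
t 6.3 pos [0.5832 0.1002 0.2571] yaw 10.54 F [0.31 0.08 0.2 ] w 0.03
shares:  [ 2.66 -0.12 -0.  ] spin -0.04
```

Request:
arm_command(
  plan=[
    [[0.4,-0.06,0],0],
    [[0.8,-0.06,0],0],
    [[0.8,0,0],0],
    [[0.46,0,0],0],
    [[0.2,0,0],0],
    [[0,0,0],0],
    [[0,0,0],0],
    [[0,0,0],0],
  ],
)

```text
time: 7.3
tool_pos: [0.5825, 0.1027, 0.204]
ee_rot: [2.126, 0.196, -2.124]
wrist_force: [0.3, -0.1, -0.2]
width: 0.0299
```

Request:
arm_command(
  plan=[
    [[0,0,0],0],
    [[0,0,0],0],
    [[0,0,0],0],
    [[0,0,0],0],
    [[0,0,0],0],
    [[-0.1,0,0],0],
    [[-0.3,0,0],0],
    [[-0.5,0,0],0],
  ],
  claw=-1,
  newtons=10,
)

```text
time: 8.3
tool_pos: [0.5821, 0.1027, 0.2218]
ee_rot: [2.124, 0.196, -2.126]
wrist_force: [0.5, 0.3, -1.1]
width: 0.0097
```

```bash
python3 - <<'E'
from h import *
go(.5825,.1025,.30,16.65)
im=get_image('wrist'); crop('w4',im,150,80,320,200,2.5)
im=get_image('side'); crop('s4',im,140,150,200,150,4)
E
```

```text
t 8.3 pos [0.5821 0.1027 0.2218] yaw 10.56 F [ 0.54  0.27 -1.07] w 0.0097
shares:  [-3.91  0.01 -0.01] spin -1.02
```

View pics/w4.png

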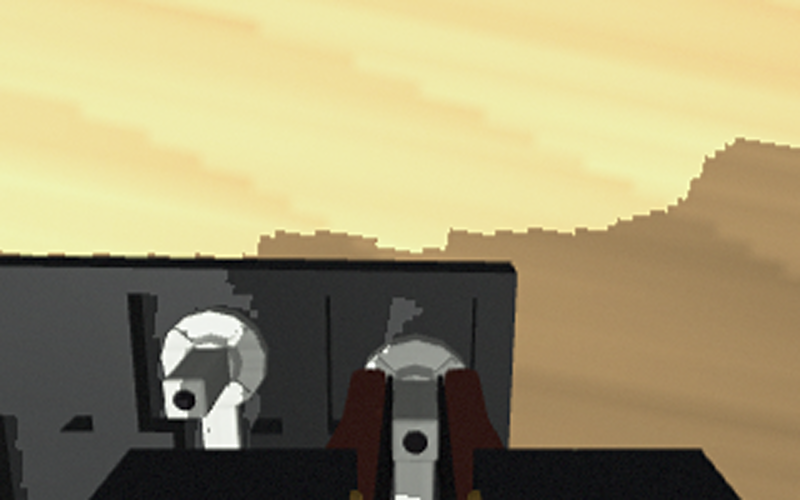

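View pics/s4.png

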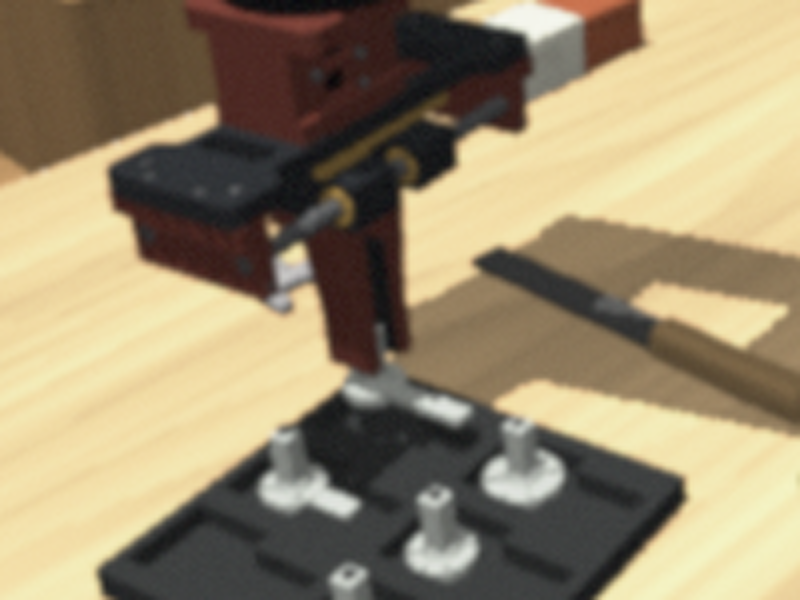

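The casting is held level by its stem (width 9.7 mm), with the tail visible in the side view. The tool can't tilt, so I'll pivot the casting in a light grip. I'll rest the hub's front edge on the back edge of the nest's lip block, which leaves the tail free to dip.

```bash
cat >> h.py <<'E'
PSI=np.radians(16.65);RN=np.array([[np.cos(PSI),-np.sin(PSI)],[np.sin(PSI),np.cos(PSI)]]);SEAT=np.array([0.49421,-0.21913])
def n2w(x,y): return SEAT+RN@(np.array([x,y])/1e3)
def w2n(p): return (np.array(p)[:2]-SEAT)@RN*1e3
E
python3 - <<'E'
from h import *
import pickle
c1=cam('wrist',pickle.load(open('w1.pkl','rb')))
B=lambda x,y:(235+x/7,140+y/7)
for p in [B(217,487),B(480,478),B(205,330),B(495,320)]: print(w2n(onz(c1,*p,.036)))
print(n2w(-77,0),n2w(-78,0))
E
```

```text
[-66.21009472  19.69157859]
[-65.89876141 -17.09483385]
[-43.72892897  19.78849768]
[-43.40823722 -19.98745385]
[ 0.42043839 -0.24119239] [ 0.41948031 -0.24147892]
```

Request:
arm_command(
  plan=[
    [[-1,0,0],0],
    [[-1,0,0],0],
    [[-1,0.4,0.3],-0.5],
    [[-0.8,0.8,0.6],-0.5],
    [[0,0.9,0.8],0],
    [[0,0.9,0.8],0],
    [[0,0.9,0.8],0],
    [[0,0.9,0.8],0],
  ],
)

```text
time: 9.4
tool_pos: [0.5287, -0.0125, 0.2977]
ee_rot: [2.067, 0.301, -2.066]
wrist_force: [0.2, -0.3, -1.0]
width: 0.0097
```

Request:
arm_command(
  plan=[
    [[0,0.9,0.8],0],
    [[0,0.9,0.8],0],
    [[0,0.9,0.8],0],
    [[0,0.9,0.8],0],
    [[0,0.9,0.8],0],
    [[0,0.9,0.8],0],
    [[0,0.5,0.5],0],
    [[0,0,0],0],
  ],
)

```text
time: 10.4
tool_pos: [0.4609, -0.1557, 0.2976]
ee_rot: [2.067, 0.299, -2.067]
wrist_force: [-0.5, 0.2, -0.4]
width: 0.0098
```

```bash
python3 - <<'E'
from h import *
x,y=n2w(-79,0);go(x,y,.245,16.65)
im=get_image('wrist'); crop('w5',im,150,0,320,240,2.5)
im=get_image('side'); crop('s5',im,300,100,200,150,4)
E
```

```text
t 10.4 pos [ 0.4609 -0.1557  0.2976] yaw 16.46 F [-0.5   0.22 -0.36] w 0.0098
shares:  [2.63 3.53 3.25] spin -0.03
```

View pics/w5.png

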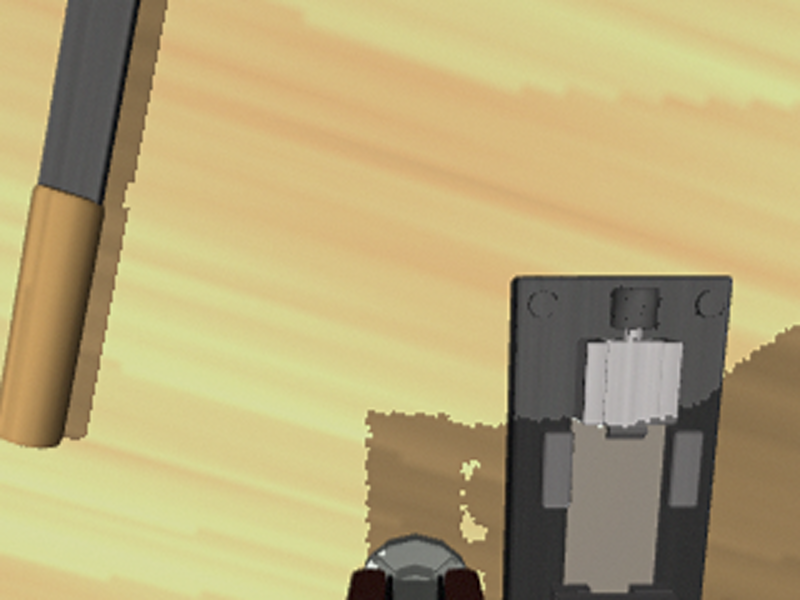

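View pics/s5.png

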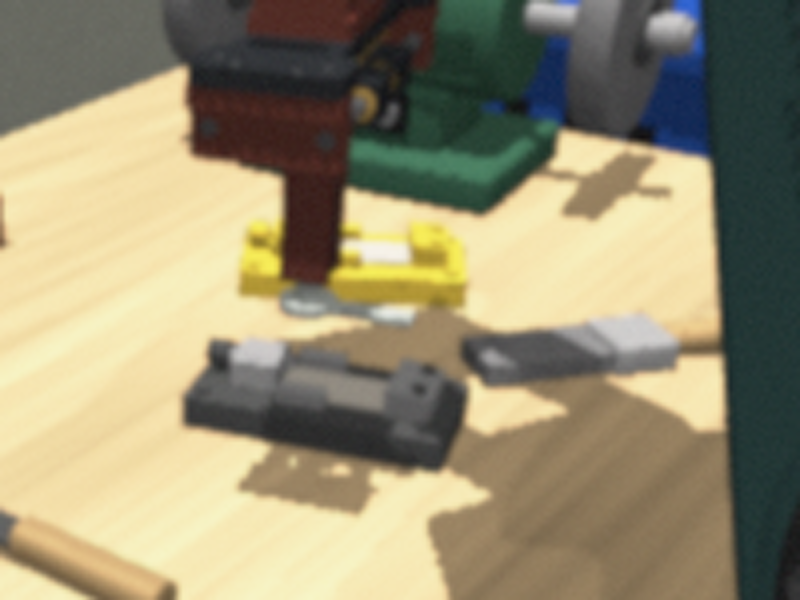

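```bash
python3 - <<'E'
from h import *
import pickle
c1=cam('wrist',pickle.load(open('w1.pkl','rb')))
for p in [(350,213),(380,195),(398,288),(412,240)]: print(w2n(onz(c1,*p,.015)))
im=cv2.imread('pics/w1.png')[:,:,::-1]
E
```

```text
[-78.8286613  -64.69331952]
[-60.1269089  -95.73394777]
[-168.90190147 -118.94204978]
[-111.16168196 -131.58458065]
```

Request:
arm_command(
  plan=[
    [[0,0.5,0.5],-0.03],
    [[0,0.8,0.8],0],
    [[0,0.8,0.8],0],
    [[0,0.8,0.8],0],
    [[0.3,0.45,0.3],0],
    [[0.5,0.15,0.05],0],
    [[0.5,0,0],0],
    [[0.5,0,0],0],
  ],
)

```text
time: 11.5
tool_pos: [0.4191, -0.2403, 0.2604]
ee_rot: [2.064, 0.305, -2.065]
wrist_force: [0.9, -0.2, -0.2]
width: 0.0102
```

```bash
python3 - <<'E'
from h import *
x,y=n2w(-79,0);go(x,y,.240,16.65)
im=get_image('wrist'); crop('w6',im,150,0,320,240,2.5)
im=get_image('side'); crop('s6',im,300,100,200,150,4)
E
```

```text
t 11.5 pos [ 0.4191 -0.2403  0.2604] yaw 16.78 F [ 0.88 -0.16 -0.16] w 0.0102
shares:  [1.02 0.06 0.05] spin 0.02
```

View pics/w6.png

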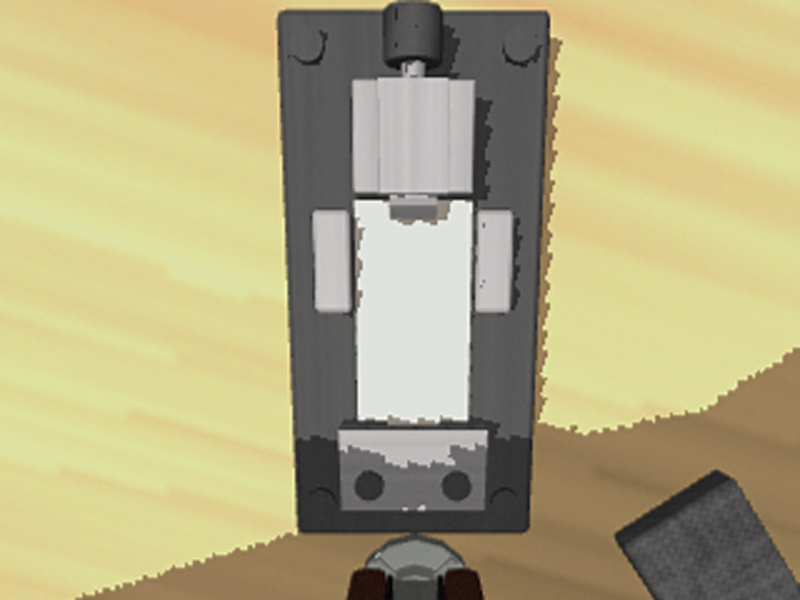

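View pics/s6.png

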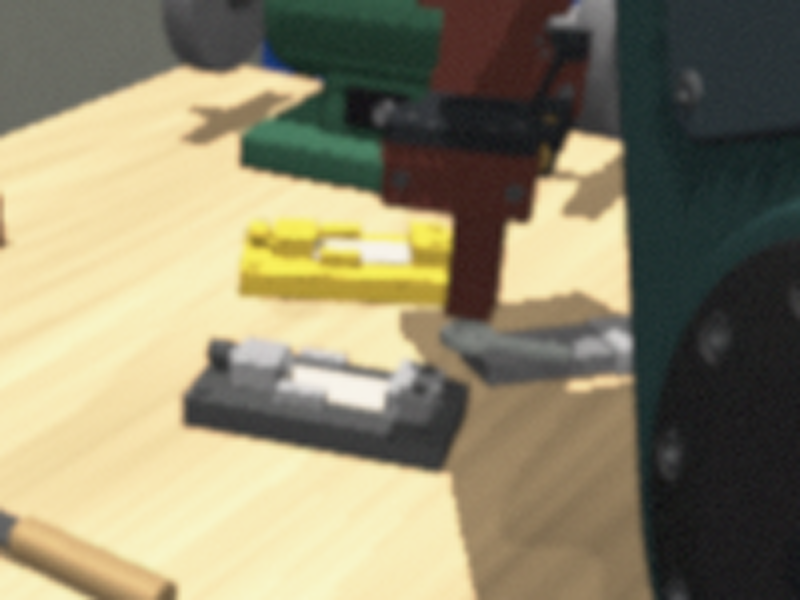

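```bash
python3 - <<'E'
from h import *
import pickle
s=observe(); c1=cam('wrist',pickle.load(open('w1.pkl','rb')));c6=cam('wrist',s)
A=lambda x,y:(235+x/8,65+y/8); B=lambda x,y:(235+x/7,140+y/7); C=lambda x,y:(150+x/2.5,y/2.5)
for n,p,q,z in [('hsgL',A(240,460),C(354,191),.036),('hsgR',A(500,458),C(474,191),.036),('hsgbL',A(228,228),C(352,81),.036),('hsgbR',A(490,215),C(474,79),.036),('lipL',B(205,330),C(338,431),.036),('lipR',B(495,320),C(488,430),.036),('lip bL',B(217,487),C(341,509),.036),('base FL',A(68,62),C(280,12),.02),('base FR',A(660,45),C(549,12),.02),('base BL',B(142,527),C(299,531),.02),('base BR',B(605,515),C(528,531),.02),('floorL',B(248,302),C(358,420),.022)]:
    X,e=tri([ray(c1,*p),ray(c6,*q)]); v=onz(c6,*q,z)
    print(n,w2n(X).round(1),X[2].round(4),'w6 plane',w2n(v).round(1))
v=lambda q,z:onz(c6,*C(*q),z)
for a,b,z in [((280,12),(299,531),.02),((549,12),(528,531),.02)]:
    d=v(a,z)-v(b,z);print(np.degrees(np.arctan2(d[1],d[0])))
E
```

```text
hsgL [16.1 15.8] 0.0315 w6 plane [15.7 15.5]
hsgR [ 15.7 -14.4] 0.0351 w6 plane [ 15.7 -14.1]
hsgbL [41.7 15.8] 0.0293 w6 plane [40.3 15.6]
hsgbR [ 42.3 -14.1] 0.0295 w6 plane [ 40.8 -13.6]
lipL [-46.8  22.3] 0.0225 w6 plane [-44.4  20.9]
lipR [-44.9 -19.7] 0.0303 w6 plane [-44.  -19.2]
lip bL [-69.3  21.6] 0.0257 w6 plane [-66.1  20.6]
base FL [61.8 35.6] 0.0135 w6 plane [59.8 34.7]
base FR [ 61.6 -34.1] 0.0146 w6 plane [ 59.9 -33.2]
base BL [-81.8  37.1] 0.0057 w6 plane [-77.5  34.9]
base BR [-79.5 -34.6] 0.0128 w6 plane [-77.3 -33.5]
floorL [-45.2  17.3] 0.0122 w6 plane [-43.7  16.6]
16.55643970785073
16.772667307188165
```

The nest pose agrees between the two views to within about 1 mm. I'll lower the hub's front edge onto the back of the lip block with a light grip.

Request:
arm_command(
  plan=[
    [[0.4,0.04,-0.05],0],
    [[0.5,0,0],0],
    [[0.2,0,0],0],
    [[0.1,0,0],0],
    [[0.1,0,0],0],
    [[0.1,0,0],0],
    [[0.1,0,0],0],
    [[0,0,0],0],
  ],
  newtons=3,
)

```text
time: 12.6
tool_pos: [0.4201, -0.2415, 0.2315]
ee_rot: [2.064, 0.304, -2.064]
wrist_force: [-2.0, -0.7, 1.0]
width: 0.0099
```

```bash
python3 - <<'E'
from h import *
x,y=n2w(-77.4,0.4);go(x,y,.232,16.65)
im=get_image('side'); crop('s7',im,380,130,110,80,7)
im=get_image('scene'); crop('c7',im,200,120,100,75,7)
E
```

```text
t 12.6 pos [ 0.4201 -0.2415  0.2315] yaw 16.74 F [-2.02 -0.66  1.  ] w 0.0099
shares:  [-0.02 -0.03  0.  ] spin 0.02
```

View pics/s7.png

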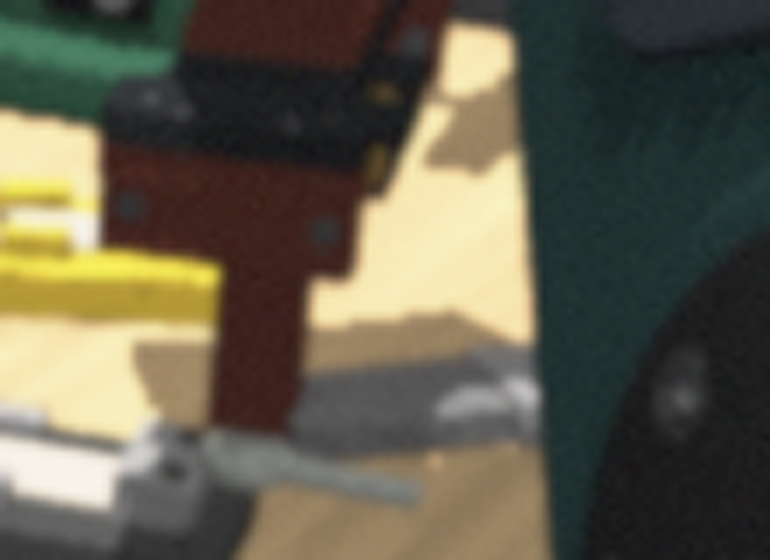

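View pics/c7.png

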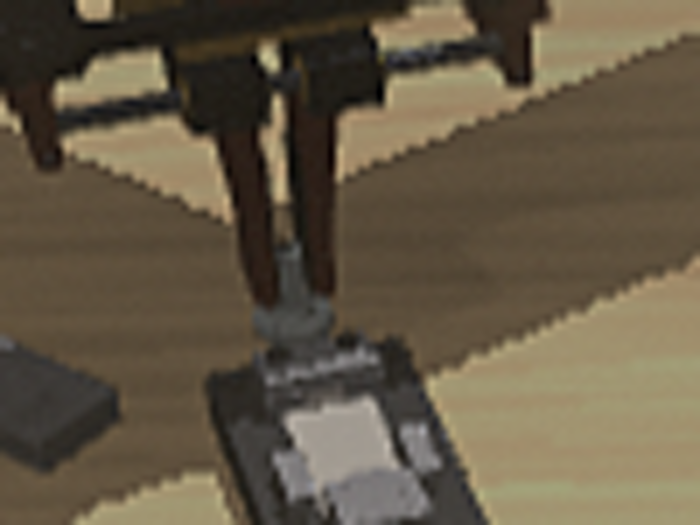

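```bash
cat >> h.py <<'E'
def onplane(c,u,v,yn=0.0):
    # intersection with the nest's vertical plane y=yn (mm); returns nest x,z in mm
    o,d=ray(c,u,v);nv=np.array([-np.sin(PSI),np.cos(PSI),0]);p0=np.append(n2w(0,yn),0)
    X=o+d*((p0-o)@nv)/(d@nv);return w2n(X)[0].round(1),round(X[2]*1e3,1)
E
python3 - <<'E'
from h import *
b=cam('side')
T=lambda x,y:(380+x/7,130+y/7)
# check on known: lip block near face y=+20, hub
for n,p,yn in [('tail end top near edge',(425,485),5),('tail end bottom near',(418,505),5),('tail/hub top near edge',(320,462),5),('hub front',(205,440),0),('lip top back corner near',(203,480),20)]:
    print(n,onplane(b,*T(*p),yn))
E
```

```text
tail end top near edge (np.float64(-129.1), np.float64(39.3))
tail end bottom near (np.float64(-128.0), np.float64(32.6))
tail/hub top near edge (np.float64(-99.6), np.float64(41.0))
hub front (np.float64(-65.7), np.float64(39.4))
lip top back corner near (np.float64(-69.5), np.float64(36.7))
```

The casting tilted the right way, but only by about 0.07 rad, and it partly slid up in the pads. A sideways push on the tail's end has a longer lever arm. I'll press the tail end against the nest base's +x end face and raise slightly, so the tail swings down.

Request:
arm_command(
  plan=[
    [[-1,0,0],0],
    [[-1,0,0],0],
    [[-1,0,-0.3],0],
    [[-0.5,0,-0.9],0],
    [[0,0,-1],0],
    [[0,0,-1],0],
    [[0,0,-1],0],
    [[0,0,-1],0],
  ],
  newtons=8,
)

```text
time: 13.7
tool_pos: [0.5212, -0.2108, 0.3008]
ee_rot: [2.064, 0.305, -2.065]
wrist_force: [0.3, 0.2, -1.1]
width: 0.0097
```

Request:
arm_command(
  plan=[
    [[0,0,-1],0],
    [[0,0,-1],0],
    [[0,0,-1],0],
    [[0,0,-1],0],
    [[0,0,-0.6],0],
    [[0.6,0,0],0],
    [[0.8,0,0],0],
    [[0,0,0],0],
  ],
)

```text
time: 14.7
tool_pos: [0.6063, -0.1847, 0.2711]
ee_rot: [2.061, 0.306, -2.07]
wrist_force: [-0.0, 0.1, -0.5]
width: 0.0101
```

```bash
python3 - <<'E'
from h import *
x,y=n2w(117,0.4);go(x,y,.2135,16.65)
im=get_image('side'); crop('s8',im,300,100,150,110,5)
im=get_image('scene'); crop('c8',im,200,120,110,80,7)
E
```

```text
t 14.7 pos [ 0.6063 -0.1847  0.2711] yaw 16.71 F [-0.02  0.1  -0.47] w 0.0101
shares:  [2.88 0.03 0.  ] spin 0.01
```

View pics/s8.png

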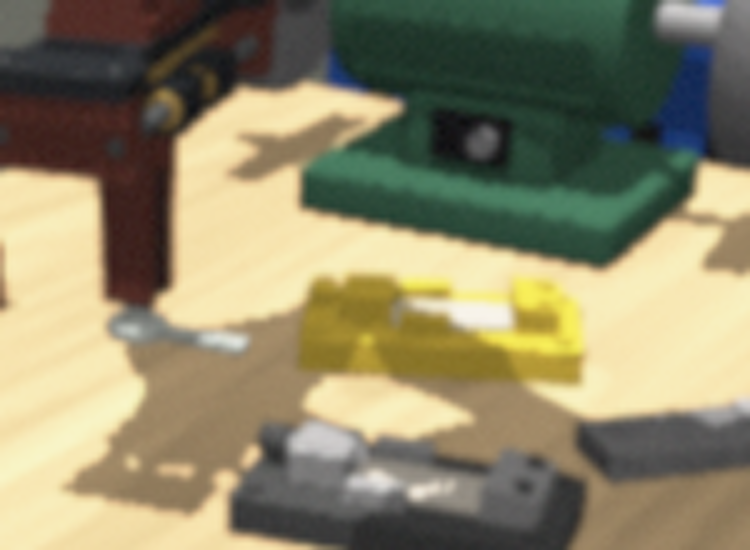

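View pics/c8.png

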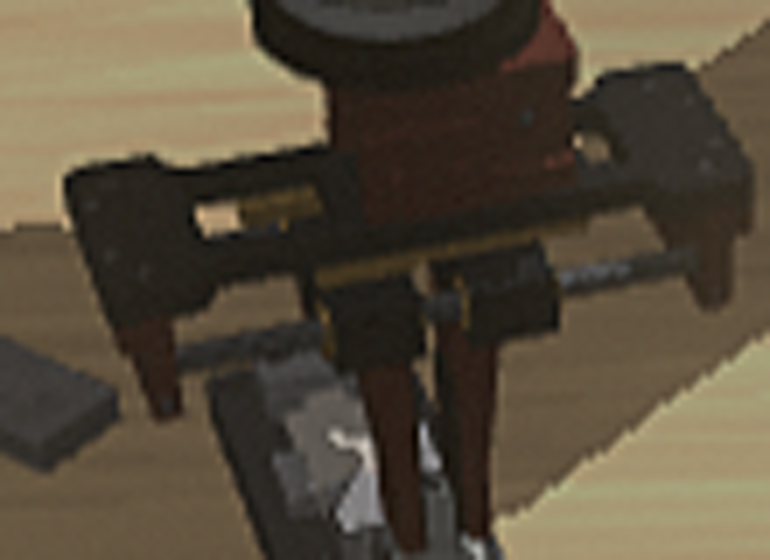

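```bash
python3 - <<'E'
from h import *
b=cam('side');T=lambda x,y:(300+x/5,100+y/5)
for n,p,yn in [('tail end top near',(248,335),5),('tail end bot near',(243,352),5),('tail near hub top',(175,323),5),('tail near hub bottom',(170,340),5),('hub front',(108,322),0),('tip of finger bottom corner',(158,305),18),('fingertip front corner',(107,300),18),('base near corner top +x',(232,492),35)]: print(n,onplane(b,*T(*p),yn))
E
```

```text
tail end top near (np.float64(63.3), np.float64(79.6))
tail end bot near (np.float64(65.4), np.float64(71.3))
tail near hub top (np.float64(96.6), np.float64(80.1))
tail near hub bottom (np.float64(98.9), np.float64(71.7))
hub front (np.float64(130.3), np.float64(73.4))
tip of finger bottom corner (np.float64(99.3), np.float64(93.1))
fingertip front corner (np.float64(122.8), np.float64(92.0))
base near corner top +x (np.float64(58.8), np.float64(19.6))
```

Request:
arm_command(
  plan=[
    [[0.4,0,0],0],
    [[0.8,0,0],0],
    [[0.8,0,0],0],
    [[0.6,0,0],0],
    [[0.2,0,0],0],
    [[0.08,0,0],0],
    [[0,0,0],0],
    [[0,0,0],0],
  ],
)

```text
time: 15.8
tool_pos: [0.6081, -0.1851, 0.2164]
ee_rot: [2.065, 0.303, -2.063]
wrist_force: [-0.6, 0.4, -0.5]
width: 0.0101
```

```bash
python3 - <<'E'
from h import *
x,y=n2w(112,0.4);go(x,y,.2135,16.65)
im=get_image('side'); crop('s9',im,300,130,110,80,7)
E
```

```text
t 15.8 pos [ 0.6081 -0.1851  0.2164] yaw 16.74 F [-0.56  0.4  -0.45] w 0.0101
shares:  [ 0.14 -0.02  0.34] spin 0.01
```

View pics/s9.png

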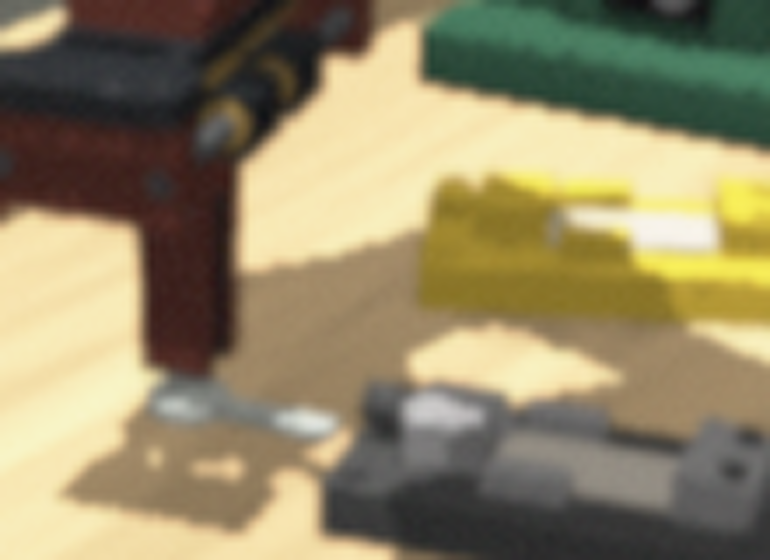

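Request:
arm_command(
  plan=[
    [[0.32,0,0],0],
    [[0,0,0.2],0],
    [[0,0,0.15],0],
    [[0,0,0.1],0],
    [[0,0,0.1],0],
    [[0,0,0.1],0],
    [[0,0,0],0],
    [[0,0,0],0],
  ],
  newtons=3,
)

```text
time: 16.85
tool_pos: [0.5956, -0.1887, 0.2096]
ee_rot: [2.065, 0.304, -2.064]
wrist_force: [4.0, 0.2, 2.7]
width: 0.0099
```

```bash
python3 - <<'E'
from h import *
s=observe();print(w2n(s['tool_pos']))
x,y=n2w(105,0.4);go(x,y,.2135,16.65)
im=get_image('side'); crop('s10',im,300,130,110,80,7)
E
```

```text
[1.05849811e+02 8.57294430e-02]
t 16.85 pos [ 0.5956 -0.1887  0.2096] yaw 16.74 F [4.   0.17 2.69] w 0.0099
shares:  [-0.2  -0.02  0.04] spin 0.02
```

View pics/s10.png

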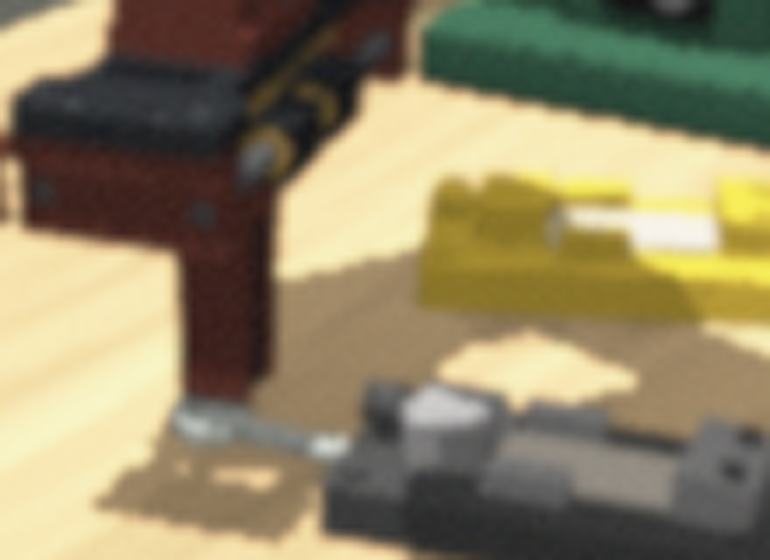

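Request:
arm_command(
  plan=[
    [[-0.1,0,0],0],
    [[-0.1,0,0.03],0],
    [[-0.1,0,0.03],0],
    [[-0.1,0,0.03],0],
    [[0,0,0],0],
    [[0,0,0],0],
    [[0,0,0],0],
    [[0,0,0],0],
  ],
)

```text
time: 17.9
tool_pos: [0.5937, -0.1892, 0.2174]
ee_rot: [2.064, 0.304, -2.065]
wrist_force: [-0.1, -0.6, -0.2]
width: 0.0097
```

```bash
python3 - <<'E'
from h import *
s=observe();print(w2n(s['tool_pos']))
x,y=n2w(105,0.4);go(x,y,.2135,16.65)
im=get_image('side'); crop('s11',im,310,160,70,50,11)
E
```

```text
[103.88886114   0.17731968]
t 17.9 pos [ 0.5937 -0.1892  0.2174] yaw 16.74 F [-0.06 -0.58 -0.17] w 0.0097
shares:  [ 0.19 -0.01 -0.06] spin 0.01
```

View pics/s11.png

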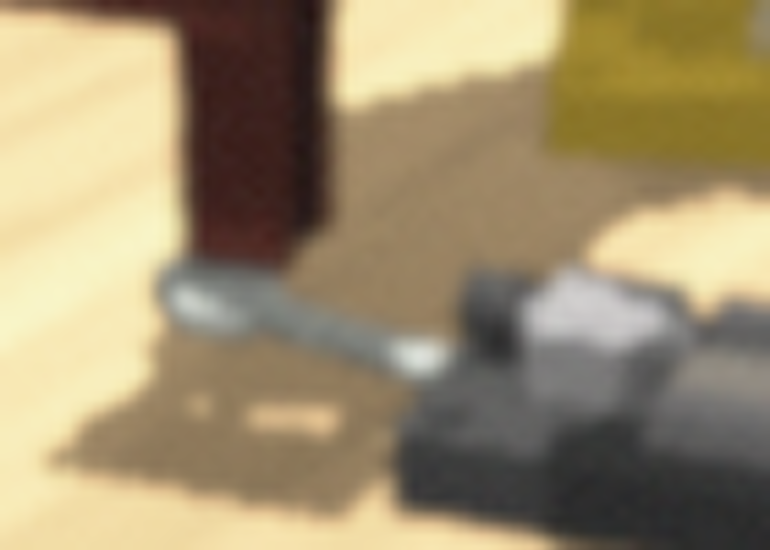

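```bash
python3 - <<'E'
from h import *
b=cam('side');T=lambda x,y:(310+x/11,160+y/11)
for n,p,yn in [('tail end top near',(448,348),5),('tail end bot near',(437,378),5),('tail near hub top',(295,295),5),('tail near hub bottom',(270,332),5),('hub front',(160,285),0),('finger tip front',(195,262),18)]: print(n,onplane(b,*T(*p),yn))
s=observe();w=w2n(s['tool_pos'])
for th in (.1,.2,.3):
  for sl in (15,12):
    # tail top end & hub front under in nest frame given tilt about jaw height
    tip=(s['tool_pos'][2]-.182)*1e3
    f=lambda lx,lz:(w[0]+lx*np.cos(th)-( lz-22)*np.sin(th), tip+22-sl+ lx*np.sin(th)+(lz-22)*np.cos(th))
    g=lambda lx,ly,lz:proj(b,np.append(n2w(f(lx,lz)[0],ly),f(lx,lz)[1]/1e3))
    q=lambda u:((u-np.array([310,160]))*11).round(0)
    print(th,sl,'end top',q(g(-50,5,5)),'end bot',q(g(-50,5,0)),'tail root top',q(g(-13,5,5)),'hubfront',q(g(14,0,3)))
E
```

```text
tail end top near (np.float64(59.6), np.float64(21.3))
tail end bot near (np.float64(61.8), np.float64(14.2))
tail near hub top (np.float64(92.2), np.float64(27.3))
tail near hub bottom (np.float64(97.6), np.float64(17.9))
hub front (np.float64(123.9), np.float64(21.6))
finger tip front (np.float64(108.6), np.float64(37.7))
0.1 15 end top [466. 355.] end bot [463. 377.] tail root top [293. 308.] hubfront [179. 274.]
0.1 12 end top [466. 341.] end bot [463. 363.] tail root top [293. 295.] hubfront [178. 261.]
0.2 15 end top [454. 374.] end bot [449. 395.] tail root top [284. 311.] hubfront [171. 265.]
0.2 12 end top [454. 360.] end bot [449. 381.] tail root top [284. 298.] hubfront [171. 252.]
0.3 15 end top [440. 391.] end bot [432. 411.] tail root top [275. 314.] hubfront [164. 256.]
0.3 12 end top [440. 378.] end bot [433. 397.] tail root top [275. 300.] hubfront [164. 243.]
```

Request:
arm_command(
  plan=[
    [[0,0,-0.25],0],
    [[0.2,0,0],0],
    [[0.15,0,0.1],0],
    [[0,0,0.15],0],
    [[-0.04,0,0.1],0],
    [[-0.04,0,0.1],0],
    [[-0.04,0,0.05],0],
    [[0,0,0],0],
  ],
)

```text
time: 18.95
tool_pos: [0.5893, -0.1908, 0.2133]
ee_rot: [2.066, 0.303, -2.063]
wrist_force: [2.7, 0.4, 1.5]
width: 0.0099
```

```bash
python3 - <<'E'
from h import *
s=observe();print(w2n(s['tool_pos']))
x,y=n2w(105,0.4);go(x,y,.2135,16.65)
im=get_image('side'); crop('s12',im,310,160,70,50,11)
E
```

```text
[ 9.92041788e+01 -8.26856936e-02]
t 18.95 pos [ 0.5893 -0.1908  0.2133] yaw 16.73 F [2.66 0.43 1.49] w 0.0099
shares:  [-0.01 -0.02 -0.29] spin 0.01
```

View pics/s12.png

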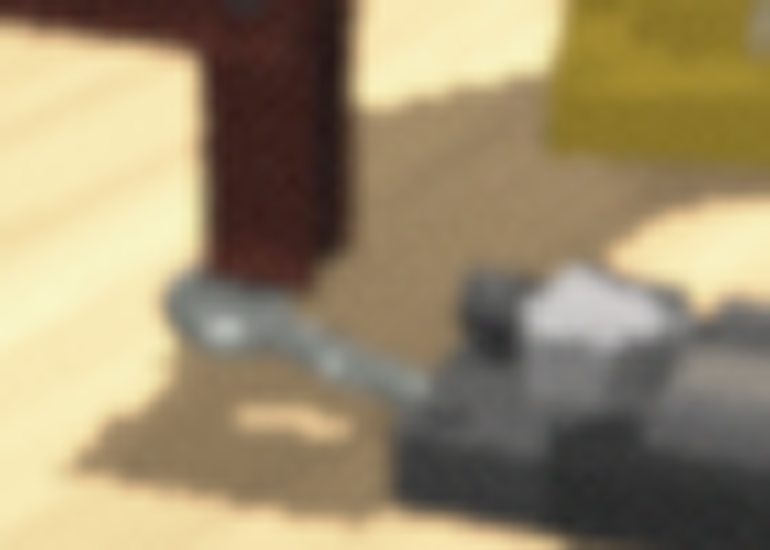

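Request:
arm_command(
  plan=[
    [[0,0,-0.3],0],
    [[-0.3,0,-0.2],0],
    [[-0.8,0,0],0],
    [[-1,0,0],0],
    [[-1,0,0],0],
    [[-1,0,0],0],
    [[0,0,0],0],
    [[0,0,0],0],
  ],
  newtons=8,
)

```text
time: 20.0
tool_pos: [0.5982, -0.1877, 0.2947]
ee_rot: [2.064, 0.304, -2.065]
wrist_force: [-0.1, -0.9, -0.7]
width: 0.01
```

```bash
python3 - <<'E'
from h import *
s=observe();print(w2n(s['tool_pos']))
x,y=n2w(105,0.4);go(x,y,.2135,16.65)
im=get_image('side'); crop('s13',im,280,90,110,80,7)
b=cam('side');w=w2n(s['tool_pos'])
for th in (.15,.2,.25,.3,.35,.4):
    tip=(s['tool_pos'][2]-.182)*1e3;sl=14
    f=lambda lx,lz:(w[0]+lx*np.cos(th)-( lz-22)*np.sin(th), tip+22-sl+ lx*np.sin(th)+(lz-22)*np.cos(th))
    g=lambda lx,ly,lz:proj(b,np.append(n2w(f(lx,lz)[0],ly),f(lx,lz)[1]/1e3))
    q=lambda u:((u-np.array([280,90]))*7).round(0)
    print(th,sl,'end top',q(g(-50,5,5)),'end bot',q(g(-50,5,0)),'tail root top',q(g(-13,5,5)),'root bot',q(g(-13,5,0)),'hubfront',q(g(14,0,3)))
E
```

```text
[108.62864987   0.34116932]
t 20.0 pos [ 0.5982 -0.1877  0.2947] yaw 16.74 F [-0.08 -0.94 -0.73] w 0.01
shares:  [ 4.06 -0.    0.18] spin 0.02
0.15 14 end top [493. 488.] end bot [491. 503.] tail root top [380. 455.] root bot [378. 470.] hubfront [305. 432.]
0.2 14 end top [489. 495.] end bot [486. 509.] tail root top [377. 456.] root bot [374. 471.] hubfront [302. 429.]
0.25 14 end top [485. 501.] end bot [480. 515.] tail root top [374. 457.] root bot [370. 471.] hubfront [300. 426.]
0.3 14 end top [480. 507.] end bot [475. 521.] tail root top [371. 458.] root bot [367. 472.] hubfront [298. 423.]
0.35 14 end top [475. 513.] end bot [469. 526.] tail root top [368. 459.] root bot [363. 472.] hubfront [296. 420.]
0.4 14 end top [469. 518.] end bot [463. 531.] tail root top [365. 459.] root bot [359. 472.] hubfront [294. 416.]
```

View pics/s13.png

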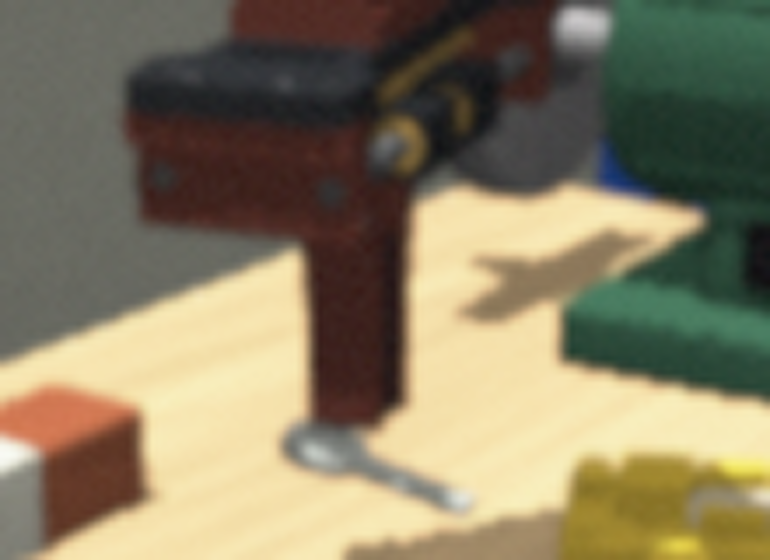

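```bash
python3 - <<'E'
from h import *
im=get_image('side'); crop('s14',im,315,145,40,26,20)
s=observe()
b=cam('side');w=w2n(s['tool_pos'])
# direction of tail edge at y=5 in nest vertical plane from pixel rays
T=lambda x,y:(315+x/20,145+y/20)
for th in (.1,.2,.3):
    tip=(s['tool_pos'][2]-.182)*1e3;sl=14
    f=lambda lx,lz:(w[0]+lx*np.cos(th)-( lz-22)*np.sin(th), tip+22-sl+ lx*np.sin(th)+(lz-22)*np.cos(th))
    g=lambda lx,ly,lz:proj(b,np.append(n2w(f(lx,lz)[0],ly),f(lx,lz)[1]/1e3))
    q=lambda u:((u-np.array([315,145]))*20).round(0)
    print(th,'endtop near/far',q(g(-50,5,5)),q(g(-50,-5,5)),'end bot near',q(g(-50,5,0)),'top near root',q(g(-13,5,5)),'top far root',q(g(-13,-5,5)),'bot near root',q(g(-13,5,0)), 'hub circ top',[tuple(q(g(14*np.cos(t),14*np.sin(t),6))) for t in (0,1.57,-1.57,2.4,-2.4)])
E
```

```text
0.1 endtop near/far [721. 282.] [752. 248.] end bot near [716. 325.] top near root [395. 203.] top far root [428. 171.] bot near root [390. 246.] hub circ top [(np.float64(181.0), np.float64(123.0)), (np.float64(251.0), np.float64(197.0)), (np.float64(348.0), np.float64(107.0)), (np.float64(357.0), np.float64(204.0)), (np.float64(421.0), np.float64(142.0))]
0.2 endtop near/far [699. 320.] [730. 286.] end bot near [689. 361.] top near root [378. 210.] top far root [412. 177.] bot near root [370. 251.] hub circ top [(np.float64(169.0), np.float64(107.0)), (np.float64(237.0), np.float64(193.0)), (np.float64(335.0), np.float64(103.0)), (np.float64(342.0), np.float64(208.0)), (np.float64(406.0), np.float64(147.0))]
0.3 endtop near/far [672. 355.] [703. 321.] end bot near [658. 394.] top near root [361. 215.] top far root [395. 182.] bot near root [348. 254.] hub circ top [(np.float64(159.0), np.float64(91.0)), (np.float64(224.0), np.float64(187.0)), (np.float64(321.0), np.float64(98.0)), (np.float64(326.0), np.float64(211.0)), (np.float64(391.0), np.float64(150.0))]
```

View pics/s14.png

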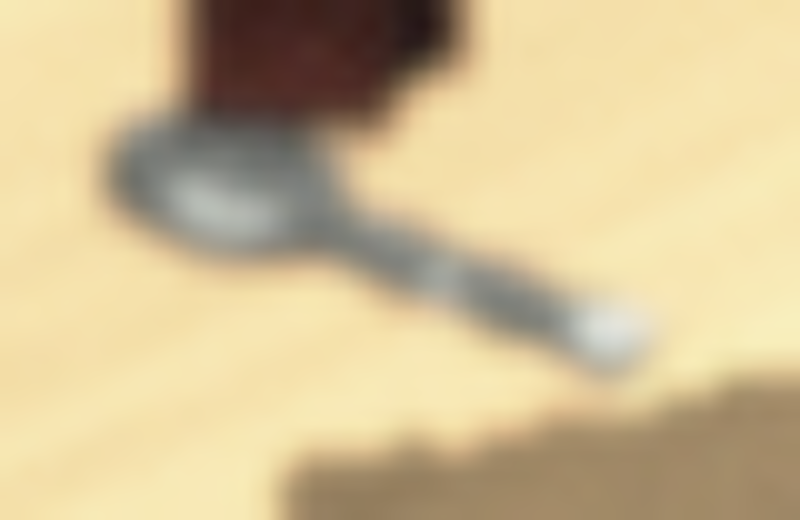

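Measured tail tilt is about 0.28 rad, which is inside the 0.25–0.35 window. The wall contact puts the tail end about 38.7 mm behind the TCP. I'll move over the nest with the tail end just in front of the lip.

Request:
arm_command(
  plan=[
    [[0,0,0.5],0],
    [[0,0,1],0],
    [[0,0,1],0],
    [[0,0,1],0],
    [[0,0,1],0],
    [[0.5,0,0.8],0],
    [[0.9,0,0.2],0],
    [[0.8,0,0],0],
  ],
)

```text
time: 21.1
tool_pos: [0.4923, -0.2197, 0.2499]
ee_rot: [2.065, 0.303, -2.065]
wrist_force: [-0.2, 1.3, -0.3]
width: 0.0099
```

```bash
python3 - <<'E'
from h import *
s=observe();print(w2n(s['tool_pos']))
x,y=n2w(-1,0.4);go(x,y,.250,16.65)
im=get_image('side'); crop('s15',im,340,140,90,65,9)
im=get_image('wrist'); crop('w15',im,200,100,240,200,3)
E
```

```text
[-1.95751889e+00  1.34755099e-04]
t 21.1 pos [ 0.4923 -0.2197  0.2499] yaw 16.69 F [-0.22  1.34 -0.32] w 0.0099
shares:  [-0.01 -0.02 -0.05] spin 0.01
```

View pics/s15.png

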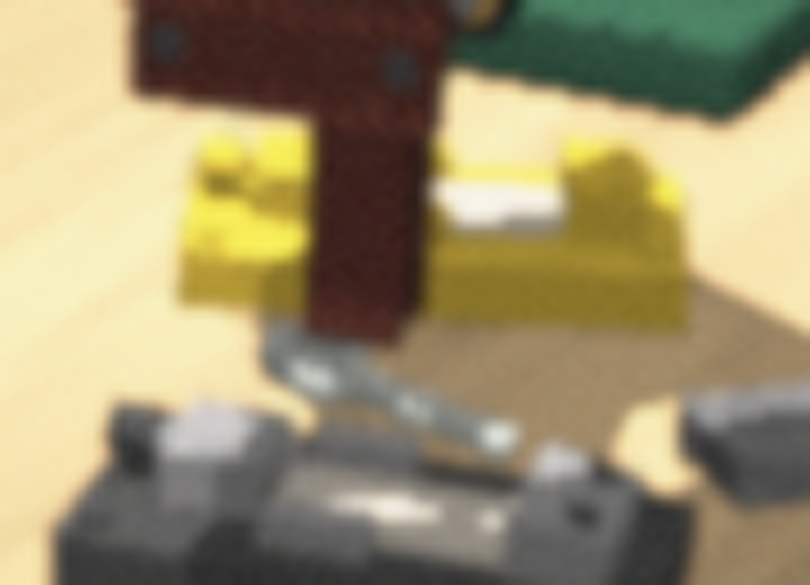

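View pics/w15.png

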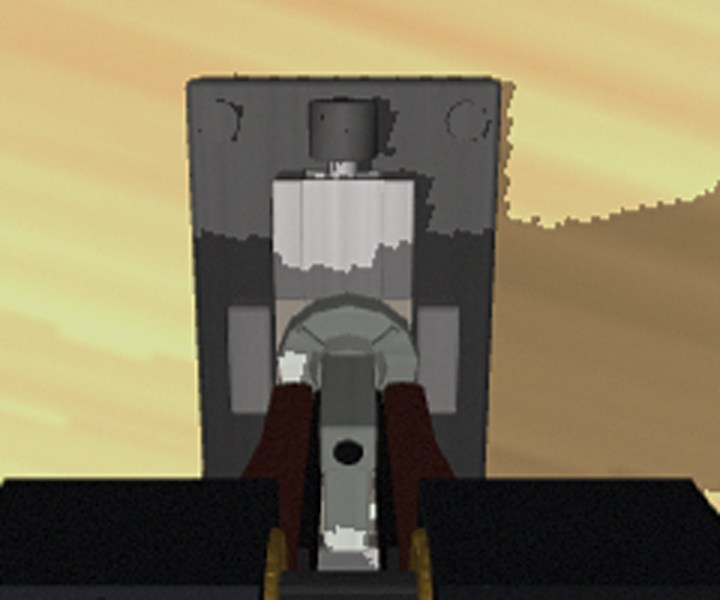

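```bash
python3 - <<'E'
from h import *
b=cam('side');T=lambda x,y:(340+x/9,140+y/9)
q=lambda X:((proj(b,X)-np.array([340,140]))*9).round(0)
P=lambda x,y,z:q(np.append(n2w(x,y),z/1e3))
print('pred: lip top front near',P(-43.5,20.5,36),'front far',P(-43.5,-19.5,36),'back near',P(-66,20.5,36),'base near +x',P(61,35.5,20),'hsg front near top',P(16,15.5,36),'hsg back near',P(42,15.5,36),'base near -x',P(-77.5,35.5,20),'cheek near back top',P(-13,25,30))
for n,p,y in [('end far top',(520,430),-5),('end bottom near',(480,450),5),('hub front',(263,350),0)]: print(n,onplane(b,*T(*p),y))
im=cv2.imread('pics/s15.png')
E
```

```text
pred: lip top front near [505. 511.] front far [545. 438.] back near [604. 528.] base near +x [ 48. 523.] hsg front near top [259. 459.] hsg back near [153. 441.] base near -x [636. 630.] cheek near back top [367. 520.]
end far top (np.float64(-40.2), np.float64(44.2))
end bottom near (np.float64(-33.4), np.float64(42.4))
hub front (np.float64(20.6), np.float64(56.6))
```

Request:
arm_command(
  plan=[
    [[0.1,-0.03,-0.05],0],
    [[0.2,0,0],0],
    [[0.2,0,0],0],
    [[0.1,0,0],0],
    [[0.1,0,0],0],
    [[0,0,0],0],
    [[0,0,0],0],
    [[0,0,0],0],
  ],
)

```text
time: 22.2
tool_pos: [0.494, -0.2187, 0.237]
ee_rot: [2.065, 0.304, -2.064]
wrist_force: [-0.6, 0.5, 0.4]
width: 0.0099
```

```bash
python3 - <<'E'
from h import *
s=observe();print(w2n(s['tool_pos']))
x,y=n2w(-1,0.6);go(x,y,.232,16.65)
im=get_image('side'); crop('s16',im,345,165,75,45,10.6)
b=cam('side')
q=lambda X:((proj(b,X)-np.array([345,165]))*10.6).round(0)
P=lambda x,y,z:q(np.append(n2w(x,y),z/1e3))
print('pred: lip top front near',P(-43.5,20.5,36),'front far',P(-43.5,-19.5,36),'base near +x',P(61,35.5,20),'hsg front near top',P(16,15.5,36),'base near -x',P(-77.5,35.5,20),'cheek near back top',P(-13,25,30))
im=get_image('scene'); crop('c16',im,215,140,80,70,8)
E
```

```text
[-0.07058495  0.50773294]
t 22.2 pos [ 0.494  -0.2187  0.237 ] yaw 16.73 F [-0.61  0.55  0.41] w 0.0099
shares:  [ 0.25 -0.    0.05] spin 0.01
pred: lip top front near [542. 337.] front far [589. 250.] base near +x [  4. 351.] hsg front near top [252. 275.] base near -x [696. 477.] cheek near back top [380. 348.]
```

View pics/s16.png

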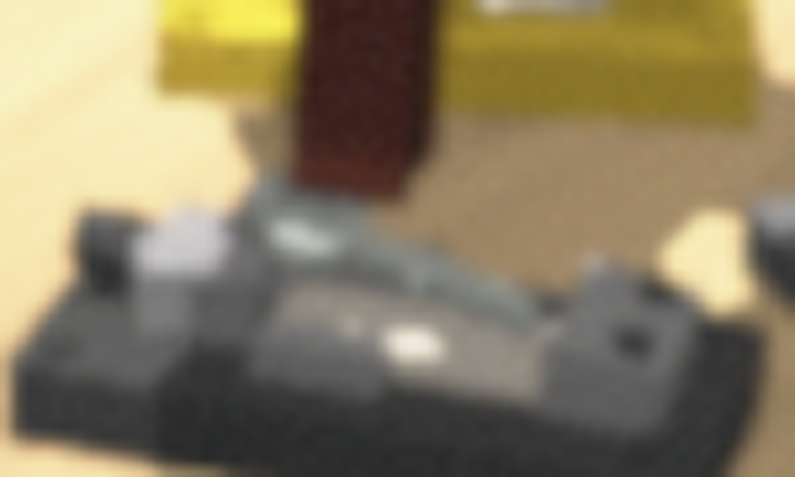

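View pics/c16.png

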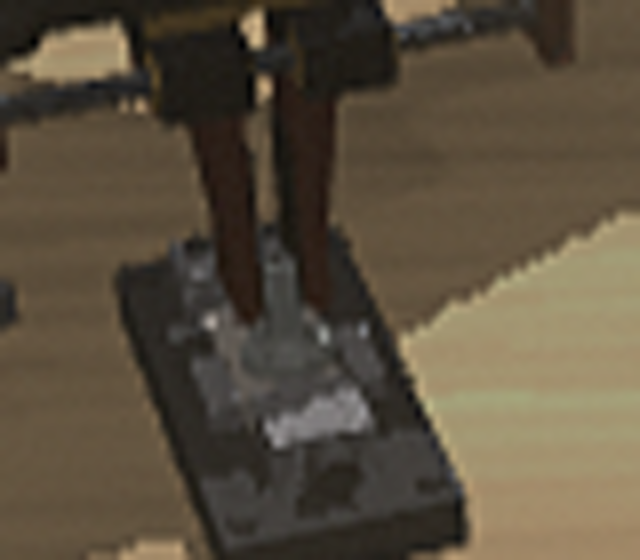

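Request:
arm_command(
  plan=[
    [[0.1,0,0],0],
    [[0.13,0,0],0],
    [[0,0,0.1],0],
    [[0,0,0.1],0],
    [[0,0,0.1],0],
    [[0,0,0],0],
    [[0,0,0],0],
    [[0,0,0],0],
  ],
  newtons=5,
)

```text
time: 23.3
tool_pos: [0.4883, -0.2204, 0.2323]
ee_rot: [2.065, 0.304, -2.064]
wrist_force: [-0.9, -0.1, -0.8]
width: 0.01
```

```bash
python3 - <<'E'
from h import *
s=observe();print(w2n(s['tool_pos']))
x,y=n2w(-1,0.6);go(x,y,.232,16.65)
im=get_image('side'); crop('s17',im,345,165,75,45,10.6)
im=get_image('wrist'); crop('w17',im,200,100,240,200,3)
E
```

```text
[-6.03428676  0.52130801]
t 23.3 pos [ 0.4883 -0.2204  0.2323] yaw 16.74 F [-0.9  -0.07 -0.83] w 0.01
shares:  [ 0.01 -0.   -0.25] spin 0.01
```

View pics/s17.png

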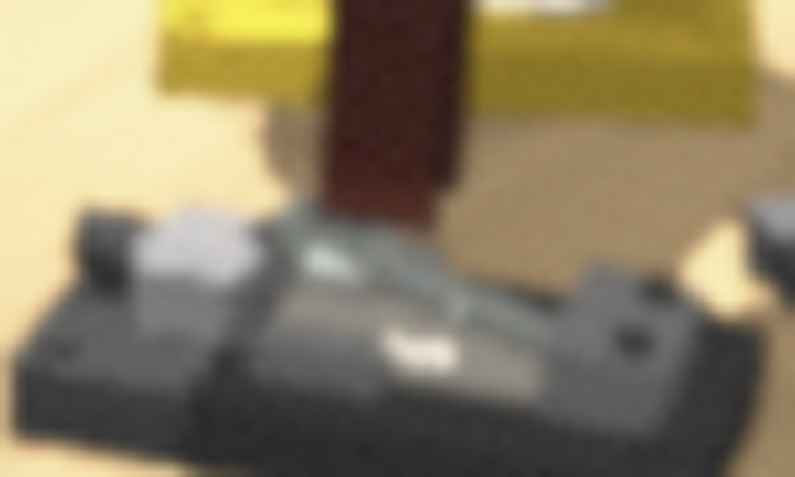

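View pics/w17.png

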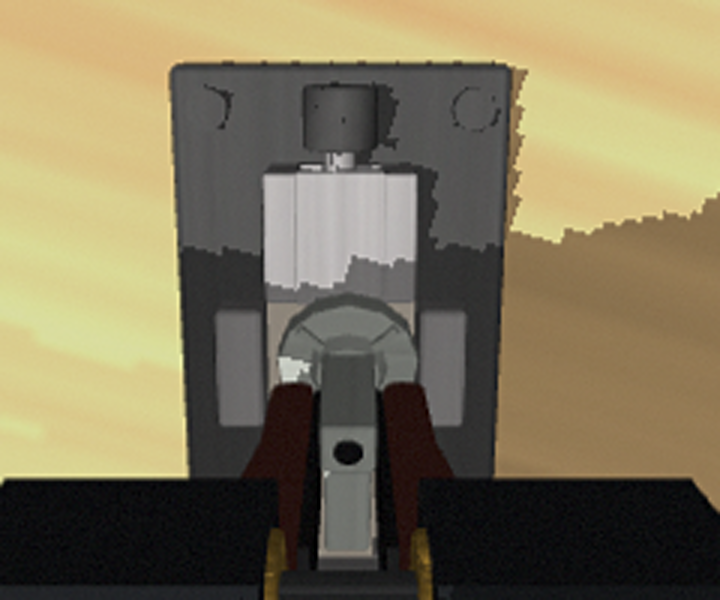

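Request:
arm_command(
  plan=[
    [[0,-0.05,0.05],0],
    [[0,0,0.05],0],
    [[0,0,0.05],0],
    [[0,0,0.05],0],
    [[0,0,0],0],
    [[0,0,0],0],
    [[0,0,0],0],
    [[0,0,0],0],
  ],
)

```text
time: 24.4
tool_pos: [0.4841, -0.2205, 0.2323]
ee_rot: [2.065, 0.304, -2.064]
wrist_force: [0.0, -0.1, -0.1]
width: 0.0097
```

```bash
python3 - <<'E'
from h import *
s=observe();print(w2n(s['tool_pos']))
x,y=n2w(-1,0.6);go(x,y,.232,16.65)
im=get_image('side'); crop('s18',im,345,165,75,45,10.6)
im=get_image('wrist'); crop('w18',im,200,100,240,200,3)
E
```

```text
[-10.06827872   1.55793739]
t 24.4 pos [ 0.4841 -0.2205  0.2323] yaw 16.74 F [ 0.03 -0.06 -0.11] w 0.0097
shares:  [ 0.01  0.05 -0.45] spin 0.01
```

View pics/s18.png

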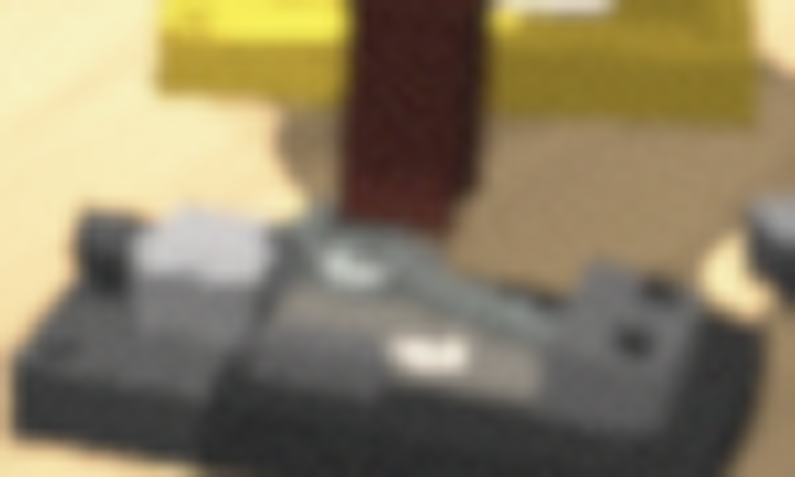

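View pics/w18.png

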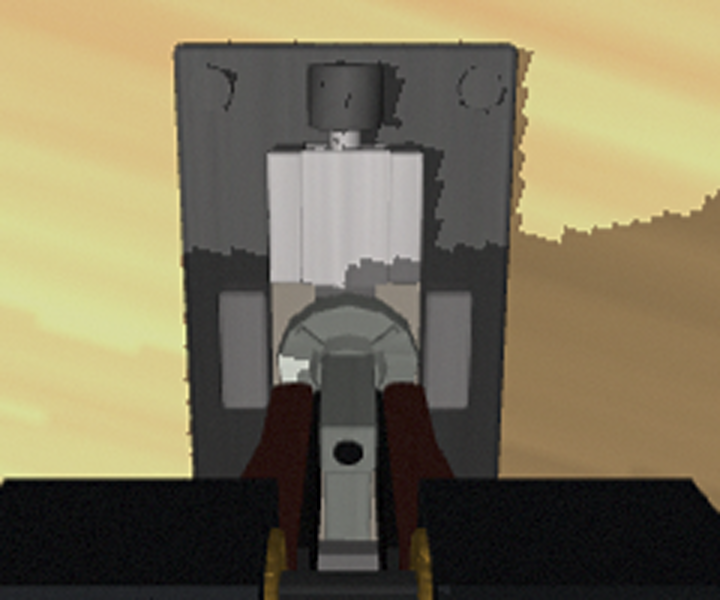

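The wrist view shows the lip's dark edge crossing over the tail, so the tail is hooked, and the force is near zero. I'll push in a little further and then swing the hub down along its arc with a light grip.

Request:
arm_command(
  plan=[
    [[0,0,0.08],0],
    [[0.05,0,0],0],
    [[0.08,0,-0.04],0],
    [[0.08,0,-0.06],0],
    [[0.08,0,-0.06],0],
    [[0.08,0,-0.06],0],
    [[0,0,0],0],
    [[0,0,0],0],
  ],
  newtons=4,
)

```text
time: 25.5
tool_pos: [0.4868, -0.2198, 0.225]
ee_rot: [2.064, 0.304, -2.065]
wrist_force: [-2.2, 0.2, 5.1]
width: 0.0098
```

```bash
python3 - <<'E'
from h import *
s=observe();print(w2n(s['tool_pos']))
x,y=n2w(-1,1.5);go(x,y,.222,16.65)
im=get_image('side'); crop('s19',im,345,165,75,45,10.6)
im=get_image('wrist'); crop('w19',im,200,100,240,200,3)
E
```

```text
[-7.34177232  1.4644731 ]
t 25.5 pos [ 0.4868 -0.2198  0.225 ] yaw 16.75 F [-2.2   0.19  5.1 ] w 0.0098
shares:  [ 0.15 -0.   -0.32] spin 0.02
```

View pics/s19.png

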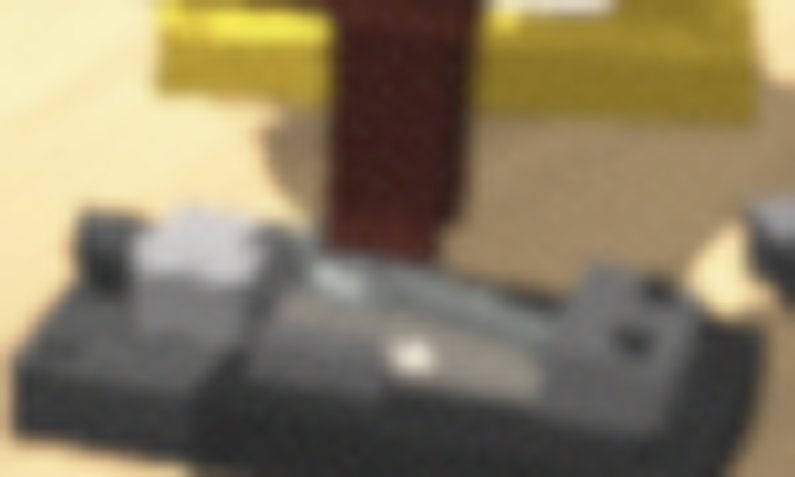

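View pics/w19.png

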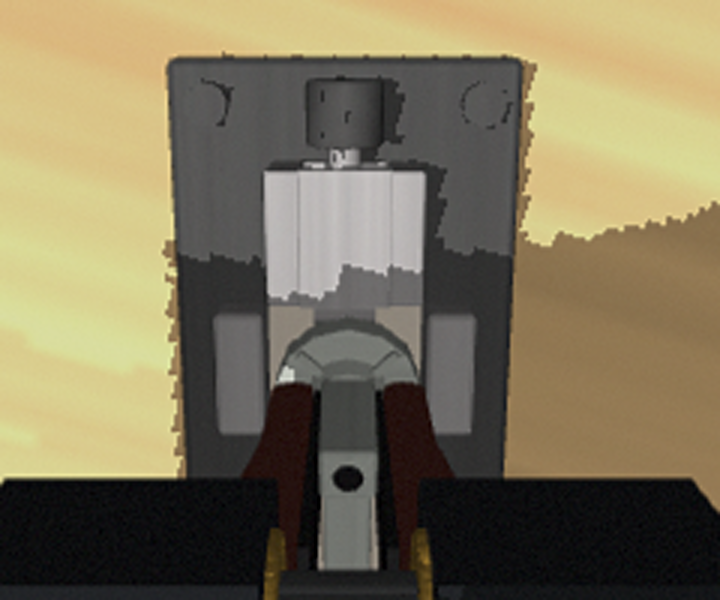

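Request:
arm_command(
  plan=[
    [[0.06,0,-0.06],0],
    [[0.06,0,-0.06],0],
    [[0.06,0,-0.06],0],
    [[0,0,0],0],
    [[0,0,0],0],
    [[0,0,0],0],
    [[0,0,0],0],
    [[0,0,0],0],
  ],
  newtons=3,
)

```text
time: 26.6
tool_pos: [0.4901, -0.2188, 0.2213]
ee_rot: [2.064, 0.304, -2.065]
wrist_force: [-3.2, -1.8, 6.3]
width: 0.0097
```

```bash
python3 - <<'E'
from h import *
s=observe();print(w2n(s['tool_pos']))
x,y=n2w(-1,1.5);go(x,y,.222,16.65)
im=get_image('side'); crop('s20',im,345,165,75,45,10.6)
im=get_image('wrist'); crop('w20',im,200,100,240,200,3)
E
```

```text
[-3.84861886  1.50056997]
t 26.6 pos [ 0.4901 -0.2188  0.2213] yaw 16.75 F [-3.19 -1.77  6.31] w 0.0097
shares:  [-0.04  0.   -0.14] spin 0.02
```

View pics/s20.png

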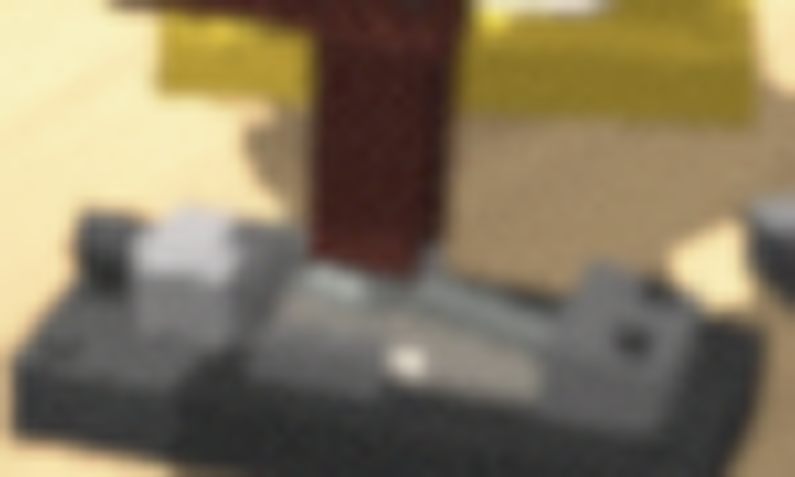

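View pics/w20.png

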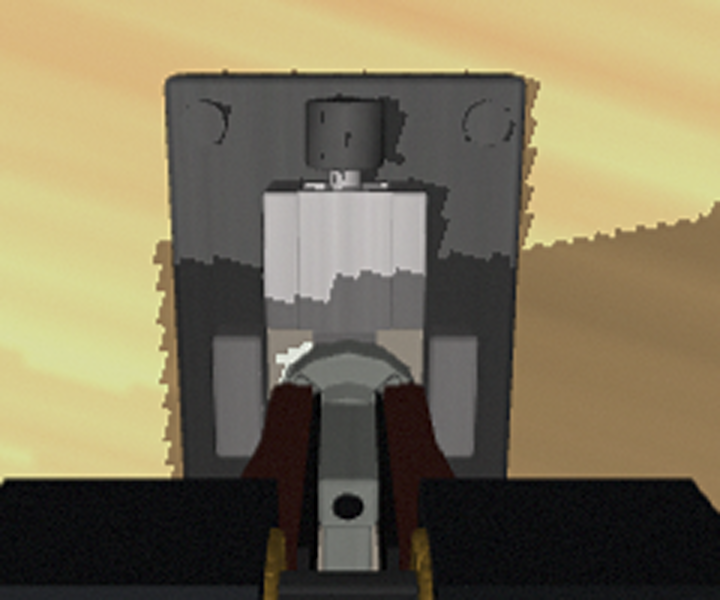

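Request:
arm_command(
  plan=[
    [[0,0,0],0],
    [[0,0,0],0],
    [[0,0,0],0],
    [[-0.3,0,0],0],
    [[-0.6,0,0],0],
    [[-0.8,0,0],0],
    [[-0.6,0,0],0],
    [[0,0,0],0],
  ],
  claw=-0.4,
)

```text
time: 27.7
tool_pos: [0.4907, -0.219, 0.2688]
ee_rot: [2.066, 0.302, -2.061]
wrist_force: [0.5, 0.3, -0.4]
width: 0.0262
```

```bash
python3 - <<'E'
from h import *
s=observe();print(w2n(s['tool_pos']))
x,y=n2w(0,1);go(x,y,.240,16.65)
im=get_image('side'); crop('s21',im,345,165,75,45,10.6)
im=get_image('wrist'); crop('w21',im,200,100,240,200,3)
E
```

```text
[-3.28601497  1.10778523]
t 27.7 pos [ 0.4907 -0.219   0.2688] yaw 16.74 F [ 0.48  0.26 -0.41] w 0.0262
shares:  [ 1.44  0.   -0.16] spin 0.01
```

View pics/s21.png

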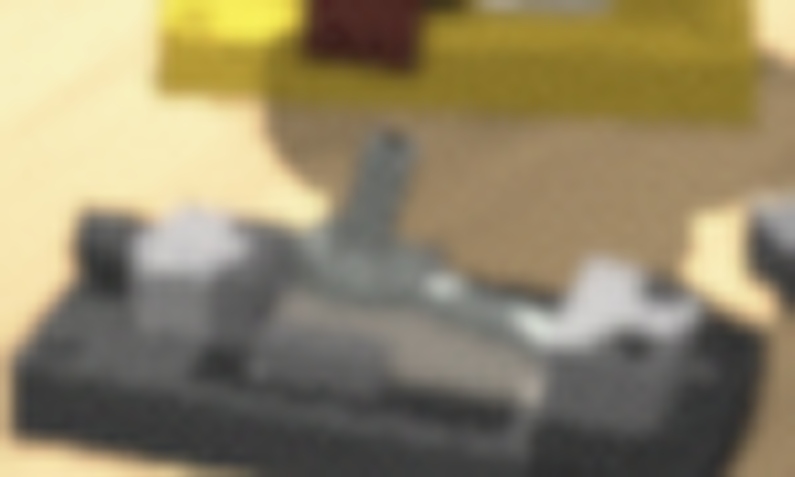

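View pics/w21.png

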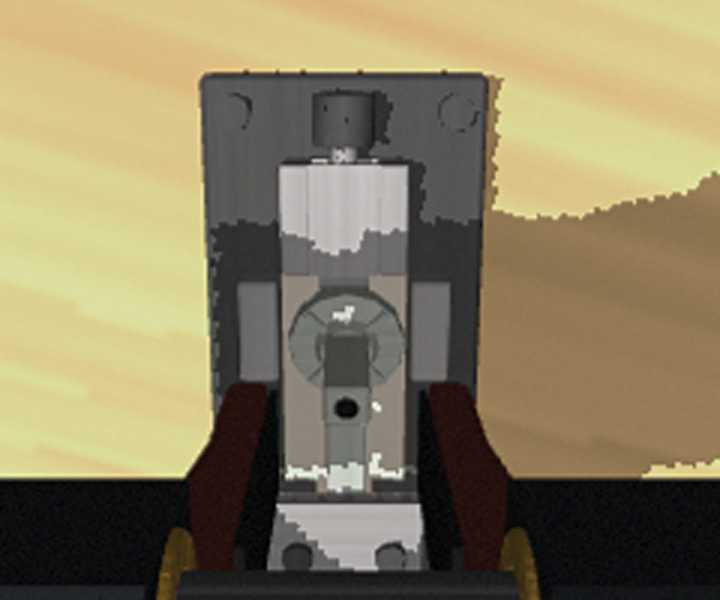

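The released casting rests tilted on the catch nose with its tail end under the lip: hub centre at (346,340), lip edge at row 495. Next I'll close the fingers and press on the stem top.

```bash
python3 - <<'E'
from h import *
c=cam('wrist');C=lambda x,y:(200+x/3,100+y/3)
for n,p,z in [('stem top',(346,408),.058),('hub front top',(347,292),.036),('lip L',(275,503),.036),('lip R',(424,503),.036),('hsgL',(280,274),.036),('hsgR',(408,274),.036),('cheekLb',(240,382),.03),('cheek Rb',(449,382),.03)]: print(n,w2n(onz(c,*C(*p),z)).round(1))
E
```

```text
stem top [-9.   0.1]
hub front top [11.5 -0.2]
lip L [-43.3  17.9]
lip R [-43.3 -19.6]
hsgL [15.9 15.6]
hsgR [ 15.9 -14.5]
cheekLb [-13.2  26.5]
cheek Rb [-13.2 -25.7]
```

Request:
arm_command(
  plan=[
    [[0,0,-0.16],0],
    [[0,0,0],0],
    [[0,0,0],0],
    [[0,0,0],0],
    [[0.3,0,0],0],
    [[0.5,0,0],0],
    [[0.2,0,0],0],
    [[0.1,0,0],0],
  ],
  claw=-1,
  newtons=20,
)

```text
time: 28.8
tool_pos: [0.4936, -0.2181, 0.2455]
ee_rot: [2.064, 0.303, -2.064]
wrist_force: [0.5, -0.7, 1.6]
width: 0.0005
```

```bash
python3 - <<'E'
from h import *
s=observe();print(w2n(s['tool_pos']))
x,y=n2w(0,1);go(x,y,.240,16.65)
im=get_image('side'); crop('s22',im,345,165,75,45,10.6)
E
```

```text
[-0.33749192  1.15782895]
t 28.8 pos [ 0.4936 -0.2181  0.2455] yaw 16.75 F [ 0.5  -0.67  1.6 ] w 0.0005
shares:  [ 0.28  0.01 -0.02] spin 0.02
```

View pics/s22.png

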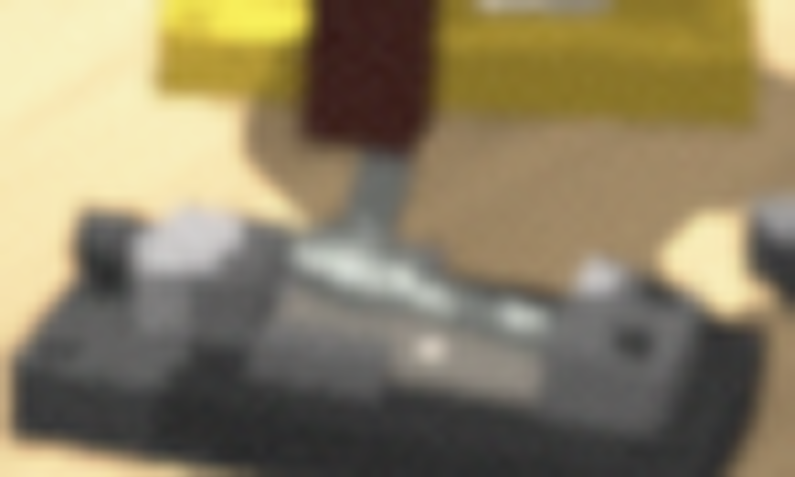

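Request:
arm_command(
  plan=[
    [[0.06,0,-0.03],0],
    [[0.06,0,-0.03],0],
    [[0.06,0,-0.03],0],
    [[0.06,0,-0.03],0],
    [[0,0,0],0],
    [[0,0,0],0],
    [[0,0,0],0],
    [[0,0,0],0],
  ],
)

```text
time: 29.85
tool_pos: [0.4956, -0.2171, 0.2405]
ee_rot: [2.065, 0.304, -2.064]
wrist_force: [-0.2, -0.2, -0.2]
width: 0.0006
```

Request:
arm_command(
  plan=[
    [[0.05,0,-0.03],0],
    [[0.05,0,-0.03],0],
    [[0,0,0],0],
    [[0,0,0],0],
    [[0,0,0],0],
    [[0,0,0],0],
    [[0,0,0],0],
    [[0,0,0],0],
  ],
)

```text
time: 30.85
tool_pos: [0.4967, -0.2167, 0.2384]
ee_rot: [2.064, 0.304, -2.065]
wrist_force: [-1.0, 0.0, 0.3]
width: 0.0005
```

```bash
python3 - <<'E'
from h import *
s=observe();print(w2n(s['tool_pos']))
x,y=n2w(0,1);go(x,y,.236,16.65)
im=get_image('side'); crop('s23',im,345,165,75,45,10.6)
E
```

```text
[3.09362771 1.57707684]
t 30.85 pos [ 0.4967 -0.2167  0.2384] yaw 16.74 F [-1.02  0.01  0.32] w 0.0005
shares:  [0.12 0.03 0.15] spin 0.01
```

View pics/s23.png

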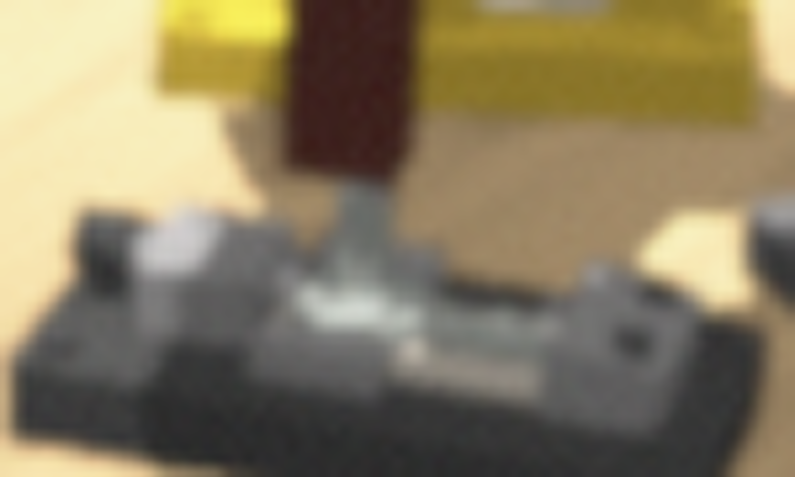

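The casting now looks almost flat with nearly zero force, so the catch has probably snapped. I'll press gently to confirm.

Request:
arm_command(
  plan=[
    [[0.06,0,0.08],0],
    [[0.05,0,0],0],
    [[0.04,0,0],0],
    [[0,0,0],0],
    [[0,0,0],0],
    [[0,0,0],0],
    [[0,0,0],0],
    [[0,0,0],0],
  ],
)

```text
time: 31.9
tool_pos: [0.4951, -0.2172, 0.2362]
ee_rot: [2.064, 0.304, -2.064]
wrist_force: [-1.5, 1.1, 9.4]
width: 0.0005
```

Request:
arm_command(
  plan=[
    [[0.03,0,0],0],
    [[0.02,0,0],0],
    [[0,0,0],0],
    [[0,0,0],0],
    [[0,0,0],0],
    [[0,0,0],0],
    [[0,0,0],0],
    [[0,0,0],0],
  ],
)

```text
time: 32.9
tool_pos: [0.4951, -0.2172, 0.2361]
ee_rot: [2.065, 0.303, -2.064]
wrist_force: [-4.1, 1.7, 18.2]
width: 0.0006
```

Request:
arm_command(
  plan=[
    [[-0.1,0,0],0],
    [[-0.4,0,0],0],
    [[-0.8,0,0],0],
    [[-1,0,0],0],
    [[-0.8,0,0],0],
    [[0,0,0],0],
    [[0,0,0],0],
    [[0,0,0],0],
  ],
)

```text
time: 33.9
tool_pos: [0.4949, -0.217, 0.2958]
ee_rot: [2.064, 0.305, -2.066]
wrist_force: [-0.1, -0.1, 0.8]
width: 0.0007
```

```bash
python3 - <<'E'
from h import *
s=observe();print(w2n(s['tool_pos']),s['tool_pos'],s['wrist_force'])
im=get_image('side'); crop('s24',im,345,165,75,45,10.6)
im=get_image('wrist'); crop('w24',im,240,130,160,130,5)
im=get_image('scene'); crop('c24',im,200,140,270,100,2.9)
E
```

```text
[1.24379516 1.82487215] [ 0.49487878 -0.21702526  0.29576149] [-0.06506949 -0.05632201  0.76296413]
```

View pics/s24.png

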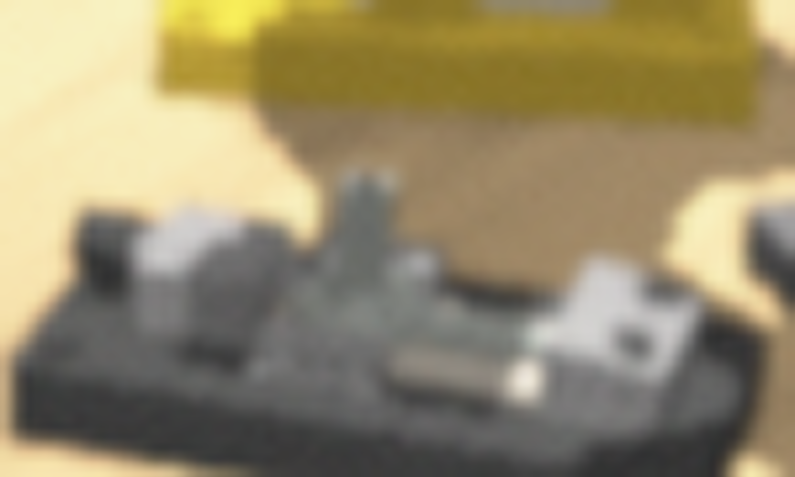

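View pics/w24.png

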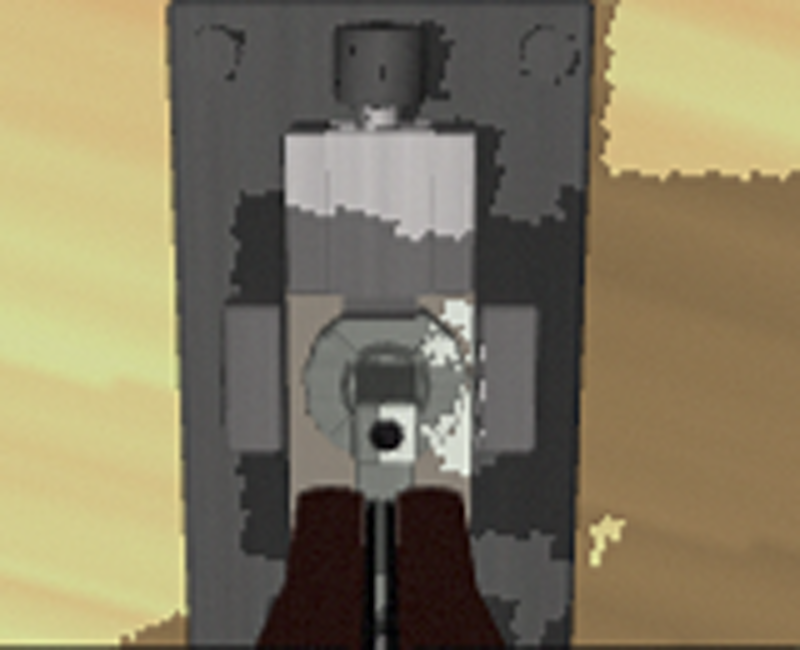

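View pics/c24.png

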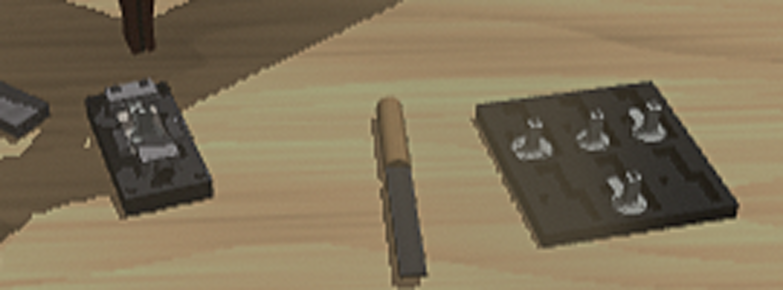

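```bash
python3 - <<'E'
from h import *
c=cam('wrist');C=lambda x,y:(240+x/5,130+y/5)
for n,p,z in [('stem top',(386,434),.054),('nose edge',(381,312),.029),('hsgL',(285,294),.036),('hsgR',(474,294),.036),('hub L',(303,378),.028),('hub R',(468,378),.028)]: print(n,w2n(onz(c,*C(*p),z)).round(1))
close_job()
print(observe()['time'])
E
```

```text
stem top [-1.6 -0.9]
nose edge [11.3 -0.2]
hsgL [16.  15.2]
hsgR [ 16. -15.]
hub L [-0.3 12.9]
hub R [ -0.3 -14.8]
the job is handed in; nothing more can be done
the job is handed in; nothing more can be done
```

The long casting is in the deburring nest and the job is handed in at about 34 s; no verdict was reported.

**How it went**
- I plucked the casting by its stem and lifted it clear of the tray.
- The tool could not tilt, so I pivoted the casting in a light grip. A first try on the lip block gave only about 0.07 rad. Pressing the tail end against the nest base's end face brought it to about 0.28 rad.
- I hooked the tail under the lip and swung the hub down onto the catch nose. Then I let go and pressed the stem with closed fingers, up to 18 N at the wrist, well under 45 N.

**Last checks**
- **Seating:** Under the press the stem top stopped at 54.1 mm, against 54 mm for a fully seated casting, and the casting looks level. The stem is within about 2 mm of the seat by the camera (the limit is 4 mm).
- **Catch:** The nose edge measured 11.3 mm from the seat, against 10.5 mm when fully sprung, so it appears to be over the hub.
- **Tail:** The last wrist picture had the tail end behind the fingers. I saw it under the lip before the press, and the side view afterwards agrees.
- **Other things:** In the last scene picture the four other castings are in their pockets and the file has not visibly moved. The gripper was clear of everything.

**What disagreed:** the side camera read 2–3 mm off along the nest. Heights triangulated from the two wrist views were several mm low, up to about 14 mm at one point. So I relied on the wrist camera with the stated heights, and on contact.

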